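Unclamp the lens mount and send the lenses to dry

ROBOT

A 6-joint arm with a two-finger parallel gripper is mounted at the origin on the work surface. World frame = base frame: x ahead of the robot, y to its left, z up, the work surface at z = 0. Lengths are in mm, angles in rad, forces in N, time in s.
With the tool pointing down it reaches from about 350 to 875 mm from the base axis. Payload 4.2 kg.
Tool frame: the origin (TCP) lies midway between the tips of the shut fingers; the grasp point (between the pads) lies 19 mm behind it (arm.grip_point_offset is the distance from the TCP to the grasp point, in mm); z points along the fingers, x is the direction in which the jaws open and shut, and the axes are right-handed (so a half turn about z gives the same grasp; the last joint's range is limited). The gripper opens to 85 mm and grips with 20 to 120 N. Pads are 22 mm wide; open, the fingers measure 114 mm over their backs; the gripper's body (76 mm by 85 mm) begins 54 mm behind the grasp point. The pads swing forward as they close: fully open they stand 13 mm farther back than shut.
Start: joints at [1.452, 0.385, 0.008, 0, -1.194, -0.259], TCP at [230.515, 580.915, 231.312] pointing down, gripper open.
Joint ranges: [-3.14, 3.14], [-1.21, 2.06], [-1.07, 1.41], [-3.16, 2.05], [-2.99, -0.16], [-3.1, 3.1]. Speed limits (rad/s): [2.79, 2.79, 3.14, 3.14, 3.14, 3.14].

INTERFACE

Orientations are given as a unit quaternion [x, y, z, w].
In Python, from bench import arm gives the robot as it stands.
- The arm moves only by the tool move_arm, never from a script. Its argument "targets" is a list of rows, each a list of 7 numbers: the shift along the tool's x, y, z in cm, then the turn, a rotation vector about the tool's x, y, z in degrees, then the closure in counts, from 0 (fully open) to 255 (shut). In form: [[x, y, z, wx, wy, wz, grip], ...]. A call has 1 to 20 rows; each row is the pose to reach, as a shift and turn from the pose commanded when the call began, along the tool's axes at that moment; what a row does not reach only later rows make up. A row lasts 1/8 s, in which the tool goes at most 62.5 mm and 10.7 degrees, less where a joint would pass 70% of its speed; a pose out of reach is approached as far as the arm can. A call with a gripper value outside its range is refused whole. The fingers move at their own pace and stop on an object; the grip force is fixed at half the most. Time passes only in rows, so rows that repeat a pose let the fingers close. It gives the time, the measured TCP pose, the force and the opening at its end, in the units of the state.
- arm.read_state(): the state, without advancing time (a new reading comes with each control period).
- arm.get_image(name): name is "side" or "top" or "wrist"; returns (picture, depth): 400x640x3 uint8, blue, green, red; 400x640 float32, mm along the optical axis (not along the pixel's ray), 0 where there is no reading.
- arm.camera_params(name): a dict with "mtx" (3x3 intrinsics, pixels), "dist" ([k1, k2, p1, p2, k3] as OpenCV has them; the pictures are not rectified), "world_to_cam" (4x4, takes a point from world to camera coordinates); the wrist camera has in their place "mount" (4x4, takes a point from camera to tool coordinates, whose origin is the TCP and whose axes are the tool frame's). Camera axes: x right, y down, z forward; pixel columns grow to the right and rows downward; lengths in mm; the calibration is good to about 2 mm. A picture is of the moment at which its call begins: read the wrist's pose just before it. camera_params takes no time and is no camera call.
- arm.job_done(): hands the job in, once; it reports no verdict.
Trained networks look in the newest picture that a camera, given by its name, has taken for a name from the list of things; names that differ only in an ending like _2 or _b are one class to them, and where a whole thing is asked for, a point or a joint stands for the part that bears it (a point fixed in the world has none). Each returns a list of dicts, best first, with "score" (0 to 1); they miss things now and then, are a little off and sometimes report something else, mostly with a low value. They report only what shows in the picture. A call takes as long as a camera call. They do not tell look-alikes from the thing itself.
- arm.search_frame(thing, camera): "bbox" ([left, top, right, bottom] in pixels, round what is visible of it).
- arm.tip_of(thing, camera): "uv" ([column, row] in pixels: a listed point, or the origin of a listed thing).
The state is a dict: "clock": time; "joints": joint angles; "joint_vel": joint speeds; "joint_efforts": joint torques, N m; "position": TCP position; "ee_rot": TCP orientation; "contact_force": force on the tool from outside, world axes, zero at the start; "wrist_torque": the same for the moment, N m; "gripper_width": finger opening in mm.
Only numpy, scipy, OpenCV 4.12 (cv2) and the standard library are available. Lean on these libraries where they do the work, as an engineer would, in place of code of your own. Each camera call takes 0.05 s, during which the arm holds its last target.

TASK

Throw the toggle clamp open, lift the lens mount out of the jig and stand it upright in the blue carriage tray of the drying station, and lay every black-handled hand lens flat on the floor of the same tray, none on top of another. Once all are aboard, push the carriage home until its detent clicks, and leave the empty toggle clamp flipped shut again. Leave the red occluder disc where it lies.

Things in the scene. Friction and masses are not known exactly. Their poses are not given: they have to be found in the camera images.
- clamp (a joint): Toggle clamp handle, rad. 0 = clamped: handle nearly upright, leaning 0.3 rad back over the workpiece. It swings away from the workpiece to 1.2 = open, 0.9 rad past upright, while the clamp arm lifts off and stands on end. Over-centre: past about 0.5 it snaps on to the other end by itself; pushing the grip over takes about 5 N either way. Shut empty it rests at -0.06.
- clamp_hinge (a point): Point on the jig, on the hinge axis of the clamp handle, 50 mm above the table; does not move with the handle. x: level, from the workpiece towards the side to which the handle is thrown open; z up; the handle turns about y. Cheeks reach 58 mm above the table. Clamp open: the arm stands on end over this point, top 120 mm above the table.
- jig: Aluminium jig base 230 (x) x 90 x 12 mm, carrying the clamp; origin at the centre of its underside, x as for clamp_hinge. The workpiece is held at its -x end, foot centred 60 mm to -x, on the 12 mm base between fences 6 mm high with 2 mm play: lift it straight up.
- clamp_grip (a point): Centre of the clamp handle's red T grip (a bar 56 mm long along the hinge axis, 20 mm diameter), 85 mm from the hinge axis; about 131 mm above the table when clamped, 103 mm when open. Can be pushed in an arc about the hinge with shut fingers; the steel handle below it is 12 mm square.
- mount_ring (a point): Lens mount: grey foot 90 x 44 x 14 mm with an upright chrome lens ring, 52 mm diameter, 14 mm thick. This point: ring centre, 38 mm above the foot's underside (ring top 64 mm). x runs along the foot, in the ring's plane (foot centre 18 mm to +x; the clamp presses on the +x end); y is the ring's thickness, pinch it across y; z up. About 0.2 kg.
- carriage (a joint): Travel of the drying station's carriage, m. Drawn out, 0 to 0.03, at the start; 0.09 = fully home against its stop, beside the white air head. A sprung detent clicks over at about 0.082: pushing past it takes about 8 N; beyond it the carriage springs home by itself and is held.
- tray_floor (a point): Centre of the inner floor of the blue carriage tray; moves with the carriage. Inner floor 122 mm along x, 284 mm along y, dark, 26 mm above the table; rim 10 mm high. +y is the direction in which the carriage is pushed home. Beyond the +y end stands the white air head, 85 mm high, 60 mm deep; its face is 14 mm from the tray when home.
- push_tab (a point): Centre of the outer face (facing -y) of the upright black push tab at the carriage's -y end: 70 mm wide (x), 55 mm tall (z), 12 mm thick; this point is 47.5 mm above the table. Push it along +y.
- occluder: Red plastic occluder disc, 60 mm diameter, 8 mm thick, flat on the table; not to be moved.
- lens_a_mid (a point): Hand lens (two to four of the four are present): chrome-rimmed convex lens, 46 mm diameter, 14 mm thick, on a straight black handle; 96 mm long, lying flat. This point: middle of its length, half-way up (8 mm). +x points to the lens (centre at x = +25 mm); the handle, 14 mm wide, 16 mm thick, ends at x = -48 mm; pinch it across y near x = -12 mm. 60 g. Either face may be up.
- lens_b_mid (a point): Hand lens (two to four of the four are present): chrome-rimmed convex lens, 46 mm diameter, 14 mm thick, on a straight black handle; 96 mm long, lying flat. This point: middle of its length, half-way up (8 mm). +x points to the lens (centre at x = +25 mm); the handle, 14 mm wide, 16 mm thick, ends at x = -48 mm; pinch it across y near x = -12 mm. 60 g. Either face may be up.
- lens_c_mid (a point): Hand lens (two to four of the four are present): chrome-rimmed convex lens, 46 mm diameter, 14 mm thick, on a straight black handle; 96 mm long, lying flat. This point: middle of its length, half-way up (8 mm). +x points to the lens (centre at x = +25 mm); the handle, 14 mm wide, 16 mm thick, ends at x = -48 mm; pinch it across y near x = -12 mm. 60 g. Either face may be up.
- lens_d_mid (a point): Hand lens (two to four of the four are present): chrome-rimmed convex lens, 46 mm diameter, 14 mm thick, on a straight black handle; 96 mm long, lying flat. This point: middle of its length, half-way up (8 mm). +x points to the lens (centre at x = +25 mm); the handle, 14 mm wide, 16 mm thick, ends at x = -48 mm; pinch it across y near x = -12 mm. 60 g. Either face may be up.
Things that resemble listed ones, but are neither listed nor needed, are in the scene too. Leave any orange or purple look-alike of the part that bears lens_a_mid alone. Leave any green look-alike of the part that bears lens_d_mid alone.

How it is judged (in metres and radians):
On the way, in this order (a step that is already met when the one before it is completed fails the run):
1. the toggle clamp is thrown open (value of joint clamp above 1 rad), for 0.2 s.
2. the lens mount stands in the tray and every lens lies flat in it (x of lens_a_mid in the frame of tray_floor between -0.067 and 0.067 m and y of lens_a_mid in the frame of tray_floor between -0.145 and 0.145 m and z of lens_a_mid in the frame of tray_floor between 0.003 and 0.0125 m and angle between the z axis of each of lens_a_mid, lens_b_mid, lens_c_mid, lens_d_mid and the z axis of tray_floor, either way round below 0.08 rad and x of lens_b_mid in the frame of tray_floor between -0.067 and 0.067 m and y of lens_b_mid in the frame of tray_floor between -0.145 and 0.145 m and z of lens_b_mid in the frame of tray_floor between 0.003 and 0.0125 m and x of lens_c_mid in the frame of tray_floor between -0.067 and 0.067 m and y of lens_c_mid in the frame of tray_floor between -0.145 and 0.145 m and z of lens_c_mid in the frame of tray_floor between 0.003 and 0.0125 m and x of lens_d_mid in the frame of tray_floor between -0.067 and 0.067 m and y of lens_d_mid in the frame of tray_floor between -0.145 and 0.145 m and z of lens_d_mid in the frame of tray_floor between 0.003 and 0.0125 m and x of mount_ring in the frame of tray_floor between -0.067 and 0.067 m and y of mount_ring in the frame of tray_floor between -0.145 and 0.145 m and z of mount_ring in the frame of tray_floor between 0.032 and 0.044 m and angle between mount_ring's own z axis and vertical below 0.08 rad), for 0.3 s.
3. the carriage is pushed home past its detent (value of joint carriage above 0.086 m), for 0.3 s.
At the end, for the whole second after the job is handed in: The carriage is home past its detent (at least 86 of 90 mm), the mount stands upright (within 0.08 rad) on the tray floor, every lens that is present lies flat (within 0.08 rad) on the tray floor inside the rim, the empty clamp is shut (below 0.15 rad), and the red occluder has not been moved 30 mm (all of step 2 and value of joint carriage above 0.086 m and value of joint clamp below 0.15 rad); the robot touches nothing.
It fails at once if the mount is pulled up out of the jig against the shut clamp (horizontal distance between mount_ring and clamp_hinge below 0.135 m and height (world z) of mount_ring above 0.056 m and value of joint clamp below 0.9 rad).
It fails at once if the red occluder disc is moved by 30 mm (distance of occluder from where it was at the start of the episode above 0.03 m).
Of lens_a, lens_b, lens_c, lens_d only 2 to 4 are there at a start; the rules pass over those that are not, and their reading is None.
At some moment in a run one of lens_a, lens_b, lens_c, lens_d may be knocked a few centimetres aside while the robot is not near it.
Once in a run the grip may slacken for a moment while it holds something.
It also fails if it takes over 210 s, if anything falls off the work surface, if the arm or the gripper's body presses on something with over 40 N, if the wrist force passes 120 N, or if a joint passes its speed limit or range.

## Working session

There is one attempt and no reset: what is moved stays moved. The work goes in short steps, Python scripts to look and compute and a tool call to move; the robot and the scene stay as the last step left them, time stands still between calls to the robot, and variables do not carry over. Pictures are saved under pics/ and viewed, and the job is handed in when it is done.

Besides the shell and the picture viewer there is one more tool, called as a command line: name --pt "numbers of a row" for each row, then --argument value for the rest. move_arm: Moves the arm, as the interface text tells. Its arguments: {"type":"object","properties":{"targets":{"type":"array","items":{"type":"array","items":{"type":"number"}}}},"required":["targets"]}

```bash
ls -la; mkdir -p pics; python3 - <<'E'
from bench import arm
import cv2,numpy as np
s=arm.read_state();print(s)
for n in ["side","top","wrist"]:
    im,d=arm.get_image(n);cv2.imwrite(f"pics/{n}0.png",im);np.save(f"pics/{n}0.npy",d)
    p=arm.camera_params(n);print(n,{k:np.round(v,3).tolist() for k,v in p.items()})
E
```

```text
total 12
drwxr-xr-x  3 agent agent 4096 Dec  6 15:12 .
drwxr-xr-x 23 root  root  4096 Dec  6 15:12 ..
drwxr-xr-x  2 agent agent 4096 Dec  6 15:12 pics
{'clock': 0.0, 'joints': array([ 1.45162837e+00,  3.85518848e-01,  6.60690172e-03, -5.27566605e-04,
       -1.19403101e+00, -2.58584503e-01]), 'joint_vel': array([-0.00011475,  0.00108017,  0.00156533,  0.00082845,  0.00014283,
        0.00052608]), 'joint_efforts': array([ 2.00638839e-03, -3.92291522e+01,  1.88404280e+01,  4.18596804e+00,
       -4.49829284e-03, -6.56410286e-07]), 'position': array([230.28552922, 580.37380989, 230.23272619]), 'ee_rot': array([-5.61687642e-01,  8.27348645e-01, -6.49096704e-04, -8.89263210e-04]), 'contact_force': array([ 0.45273006,  0.08522112, -1.6868304 ]), 'wrist_torque': array([-0.07772512,  0.02898824,  0.01687292]), 'gripper_width': 85.23443424130002}
side {'mtx': [[440.342, 0.0, 325.623], [0.0, 440.342, 203.4], [0.0, 0.0, 1.0]], 'dist': [-0.079, 0.0, 0.0, 0.0, 0.0], 'world_to_cam': [[0.752, -0.659, -0.005, -350.468], [-0.512, -0.579, -0.634, 316.388], [0.415, 0.479, -0.774, 869.778], [0.0, 0.0, 0.0, 1.0]]}
top {'mtx': [[377.411, 0.0, 313.47], [0.0, 377.411, 200.958], [0.0, 0.0, 1.0]], 'dist': [-0.006, 0.0, 0.0, 0.0, 0.0], 'world_to_cam': [[0.007, -1.0, 0.022, -13.969], [-0.994, -0.009, -0.107, 472.009], [0.107, -0.021, -0.994, 914.799], [0.0, 0.0, 0.0, 1.0]]}
wrist {'mtx': [[337.796, 0.0, 311.168], [0.0, 337.796, 197.067], [0.0, 0.0, 1.0]], 'dist': [-0.065, 0.0, 0.0, 0.0, 0.0], 'mount': [[1.0, 0.001, -0.0, 0.216], [-0.001, 0.946, 0.324, -83.522], [0.001, -0.324, 0.946, -142.947], [0.0, 0.0, 0.0, 1.0]]}
```

View pics/top0.png

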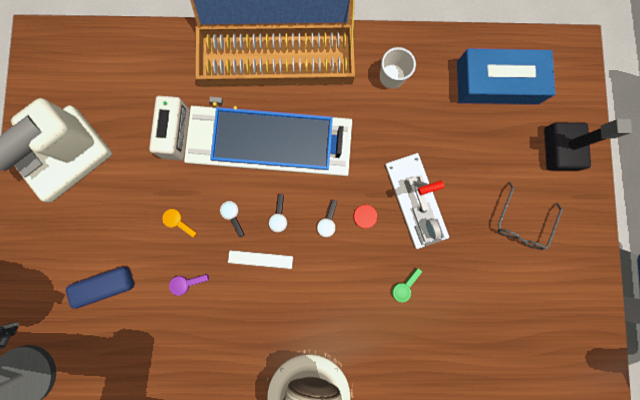

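View pics/side0.png

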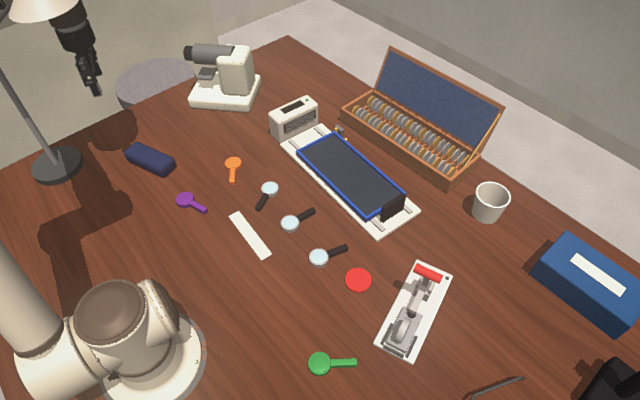

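View pics/wrist0.png

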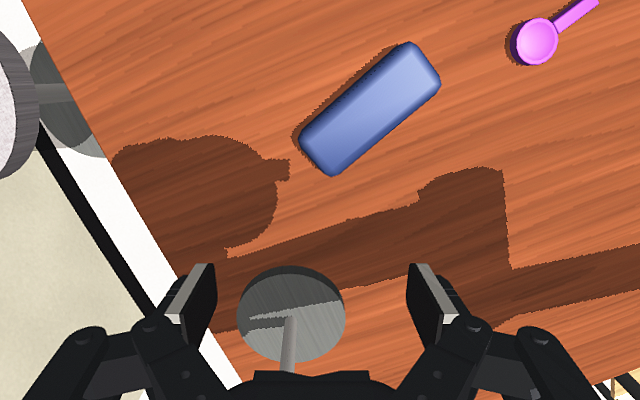

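```bash
cat > h.py <<'E'
from bench import arm
import cv2,numpy as np
from scipy.spatial.transform import Rotation as R
P={n:arm.camera_params(n) for n in ["side","top","wrist"]}
def w2c(n,s=None):
    if n!="wrist": return np.array(P[n]["world_to_cam"],float)
    T=np.eye(4);T[:3,:3]=R.from_quat(s["ee_rot"]).as_matrix();T[:3,3]=s["position"]
    return np.linalg.inv(T@np.array(P[n]["mount"]))
def K(n): return np.array(P[n]["mtx"],float),np.array(P[n]["dist"],float)
def proj(n,pts,s=None):
    T=w2c(n,s);k,d=K(n)
    return cv2.projectPoints(np.float64(pts).reshape(-1,3),cv2.Rodrigues(T[:3,:3])[0],T[:3,3],k,d)[0].reshape(-1,2)
def ray(n,uv,s=None):
    k,d=K(n);x=cv2.undistortPoints(np.float64(uv).reshape(-1,1,2),k,d).reshape(-1,2)
    T=np.linalg.inv(w2c(n,s));v=np.c_[x,np.ones(len(x))]@T[:3,:3].T
    return T[:3,3],v   # v has unit depth
def atz(n,uv,z,s=None):
    o,v=ray(n,uv,s);return o+v*((z-o[2])/v[:,2])[:,None]
def cloud(n,d,s=None):
    h,w=d.shape;u,vv=np.meshgrid(np.arange(w),np.arange(h))
    o,v=ray(n,np.c_[u.ravel(),vv.ravel()],s);p=o+v*d.reshape(-1,1);p[d.ravel()==0]=np.nan
    return p.reshape(h,w,3)
def tri(obs): # list of (n,uv,s)
    A=np.zeros((3,3));b=np.zeros(3);L=[]
    for n,uv,s in obs:
        o,v=ray(n,[uv],s);v=v[0]/np.linalg.norm(v[0]);M=np.eye(3)-np.outer(v,v);A+=M;b+=M@o;L.append((o,v,M))
    p=np.linalg.solve(A,b);return p,[float(np.linalg.norm(M@(p-o))) for o,v,M in L]
def rgb(n):
    s=arm.read_state();im,d=arm.get_image(n);return s,im,d
def todo(target_pos,target_R,s):
    "shift (cm) and turn (deg) in tool axes from state s"
    R0=R.from_quat(s["ee_rot"]);
    return np.round(R0.inv().apply(np.array(target_pos)-s["position"])/10,2),np.round((R0.inv()*target_R).as_rotvec(degrees=True),1)
def down(a):  # tool pointing down with tool x at world angle a (deg)
    c,s=np.cos(np.radians(a)),np.sin(np.radians(a))
    return R.from_matrix(np.array([[c,s,0],[s,-c,0],[0,0,-1.]]))
E
python3 - <<'E'
from h import *
for n,(r,f) in {"top":((140,300,140,460),2.4),"side":((60,390,170,460),2.2)}.items():
    im=cv2.imread(f"pics/{n}0.png");c=im[r[0]:r[1],r[2]:r[3]]
    c=cv2.resize(c,None,fx=f,fy=f,interpolation=cv2.INTER_CUBIC);print(c.shape);cv2.imwrite(f"pics/{n}0c.png",c)
names=["lens_a_mid","mount_ring","clamp_grip","clamp_hinge","tray_floor","push_tab","jig","occluder"]
import numpy as np
for n in ["top","side"]:
    arm.get_image(n)
    for t in names:
        r=arm.tip_of(t,n); print(n,t,[(np.round(x["uv"],1).tolist(),round(x["score"],2)) for x in r])
print(arm.read_state()["clock"])
C=cloud("top",np.load("pics/top0.npy"))
for uv in [(270,140),(195,140),(338,140),(280,215),(230,210),(326,228),(366,216),(432,228),(430,187),(168,128)]:
    print(uv,np.round(C[uv[1],uv[0]],0))
E
```

```text
(384, 768, 3)
(726, 638, 3)
top lens_a_mid [([175.0, 224.0], 0.86), ([188.9, 284.0], 0.76), ([232.2, 215.7], 0.7)]
top mount_ring [([435.3, 229.6], 0.56)]
top clamp_grip [([431.5, 187.5], 0.73), ([416.2, 202.4], 0.62)]
top clamp_hinge [([418.6, 185.1], 0.81), ([434.0, 230.4], 0.23)]
top tray_floor [([273.1, 139.1], 0.82)]
top push_tab [([343.0, 140.9], 0.61)]
top jig [([414.7, 200.3], 0.9), ([268.9, 139.4], 0.5), ([430.5, 186.3], 0.42)]
top occluder [([364.9, 216.6], 0.58)]
side lens_a_mid [([265.9, 195.8], 0.81), ([192.0, 204.6], 0.63), ([237.2, 170.6], 0.53)]
side mount_ring [([402.5, 329.7], 0.69), ([330.7, 254.1], 0.64)]
side clamp_grip [([427.5, 276.9], 0.91)]
side clamp_hinge [([422.7, 283.0], 0.76)]
side tray_floor [([348.8, 176.2], 0.71)]
side push_tab [([346.7, 173.8], 0.59), ([393.0, 207.2], 0.57), ([329.6, 253.2], 0.38)]
side jig [([266.0, 197.4], 0.67), ([409.0, 310.2], 0.62)]
side occluder [([359.2, 279.8], 0.84)]
1.05
(270, 140) [626. 101.  27.]
(195, 140) [627. 293.  14.]
(338, 140) [615. -67.  75.]
(280, 215) [437.  73.  17.]
(230, 210) [448. 198.  18.]
(326, 228) [406. -42.  13.]
(366, 216) [ 437. -144.    6.]
(432, 228) [ 405. -292.   67.]
(430, 187) [ 492. -264.  145.]
(168, 128) [636. 337.  84.]
```

```bash
python3 - <<'E'
import cv2
a=cv2.imread("pics/top0c.png");print(a.shape)
E
```

```text
(384, 768, 3)
```

View pics/top0c.png

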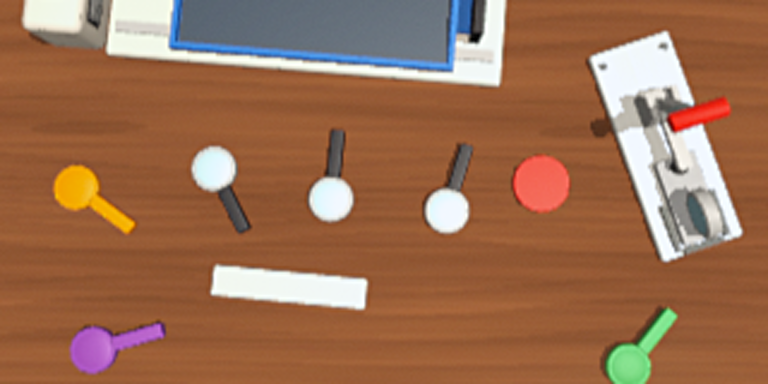

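View pics/side0c.png

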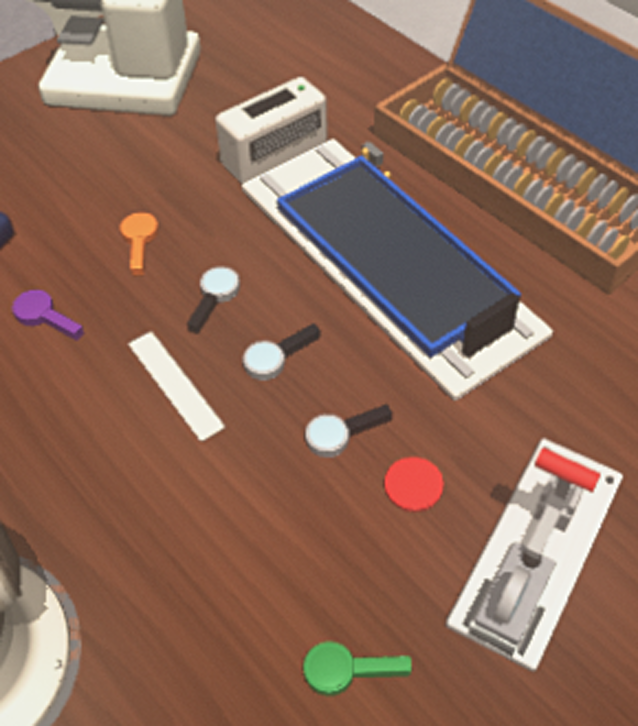

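```bash
python3 - <<'E'
from h import *
np.set_printoptions(suppress=True,precision=1)
def c(pts,o,f): return np.array(pts)/f+np.array(o)
J=c([(590,57),(665,33),(742,235),(666,260)],(140,140),2.4)
print("jig top",atz("top",J,12))
Js=c([(545,440),(622,478),(532,668),(448,625)],(170,60),2.2)
print("jig side",atz("side",Js,12))
# tray rim outer corners, order: near-left?, use side & top
T=np.array([(215,110),(333,117),(329,166),(211,160)],float)
print("tray top",atz("top",T,36))
Ts=c([(280,203),(362,160),(518,293),(433,350)],(170,60),2.2)
print("tray side",atz("side",Ts,36))
print("grip tri",tri([("top",(431.5,187.5),None),("side",(427.5,276.9),None)]))
print("hinge tri",tri([("top",(418.6,185.1),None),("side",(422.7,283),None)]))
print("ring tri",tri([("top",(435.3,229.6),None),("side",(402.5,329.7),None)]))
print("floor tri",tri([("top",(273.1,139.1),None),("side",(348.8,176.2),None)]))
print("tab tri",tri([("top",(343,140.9),None),("side",(393,207.2),None)]))
print("occl tri",tri([("top",(364.9,216.6),None),("side",(359.2,279.8),None)]))
# lenses: disc centre & handle end from both
for name,a,b,a2,b2 in [("A",(215,168),(243,230),(220,282),(195,328)),("B",(331,198),(338,131),(264,358),(318,330)),("C",(446,210),(465,147),(327,433),(389,410))]:
    ta,tb=c([a,b],(140,140),2.4);sa,sb=c([a2,b2],(170,60),2.2)
    print(name,"disc",tri([("top",ta,None),("side",sa,None)]),"end",tri([("top",tb,None),("side",sb,None)]))
E
```

```text
jig top [[ 571.3 -195.6   12. ]
 [ 598.5 -277.    12. ]
 [ 382.9 -353.5   12. ]
 [ 356.4 -272.5   12. ]]
jig side [[ 573.3 -197.9   12. ]
 [ 597.8 -280.4   12. ]
 [ 384.4 -349.9   12. ]
 [ 356.7 -271.5   12. ]]
tray top [[698.9 239.4  36. ]
 [684.9 -57.9  36. ]
 [558.9 -48.1  36. ]
 [570.8 244.8  36. ]]
tray side [[573.6 239.   36. ]
 [702.4 230.7  36. ]
 [684.5 -54.6  36. ]
 [554.6 -48.4  36. ]]
grip tri (array([ 492.7, -272.2,  126. ]), [1.7354535482956446, 1.7354535482955133])
hinge tri (array([ 506.6, -260.4,   69.5]), [1.684927052684827, 1.68492705268485])
ring tri (array([ 401.4, -300.3,   64.6]), [0.5311057902780388, 0.5311057902780227])
floor tri (array([630.7,  94. ,  16.8]), [0.33022178138053554, 0.3302217813805396])
tab tri (array([613.5, -78.7,  62.2]), [3.148149087869954, 3.1481490878700202])
occl tri (array([ 437.3, -142.8,    7.1]), [2.376223506189297, 2.376223506189447])
A disc (array([448.7, 198.8,  16.8]), [0.3385752443034325, 0.3385752443034984]) end (array([386.6, 167.9,  10.3]), [2.519371352225337, 2.5193713522254697])
B disc (array([418.7,  77.8,  15.4]), [0.5327744781067829, 0.5327744781068675]) end (array([490.3,  71.4,  11.2]), [1.4062544122003366, 1.4062544122004215])
C disc (array([407.2, -42.2,  15.4]), [0.629378800601714, 0.6293788006015896]) end (array([474.6, -62.7,  14.2]), [1.8561657759128958, 1.8561657759129206])
```

```bash
python3 - <<'E'
from h import *
s=arm.read_state();M=R.from_quat(s["ee_rot"]).as_matrix()
print("tool x ang",np.degrees(np.arctan2(M[1,0],M[0,0])),s["joints"].round(3))
for a in (109,-71): 
  print(a,todo([480,130,230],down(a),s),todo([440,-288,230],down(a),s))
E
```

```text
tool x ang -111.6463837180391 [ 1.452  0.385  0.008 -0.    -1.194 -0.259]
109 (array([ 32.71, -39.82,   0.13]), array([ -0. ,  -0. , 139.4])) (array([ 73.04, -51.52,   0.13]), array([ -0. ,  -0. , 139.4]))
-71 (array([ 32.71, -39.82,   0.13]), array([  0. ,  -0. , -40.6])) (array([ 73.04, -51.52,   0.13]), array([  0. ,  -0. , -40.6]))
```

move_arm --pt "32.7 -39.8 0 0 0 75 0" --pt "32.7 -39.8 0 0 0 75 0" --pt "32.7 -39.8 0 0 0 75 0" --pt "32.7 -39.8 0 0 0 75 0" --pt "32.7 -39.8 0 0 0 75 0" --pt "32.7 -39.8 0 0 0 75 0" --pt "32.7 -39.8 0 0 0 75 0" --pt "32.7 -39.8 0 0 0 75 0" --pt "73 -51.5 0 0 0 139.4 0" --pt "73 -51.5 0 0 0 139.4 0" --pt "73 -51.5 0 0 0 139.4 0" --pt "73 -51.5 0 0 0 139.4 0" --pt "73 -51.5 0 0 0 139.4 0" --pt "73 -51.5 0 0 0 139.4 0" --pt "73 -51.5 0 0 0 139.4 0" --pt "73 -51.5 0 0 0 139.4 0" --pt "73 -51.5 0 0 0 139.4 0" --pt "73 -51.5 0 0 0 139.4 0" --pt "73 -51.5 0 0 0 139.4 0" --pt "73 -51.5 0 0 0 139.4 0"

```text
clock: 3.55
position: [440.2, -286.8, 231.5]
ee_rot: [0.58, 0.814, 0.0, 0.0]
contact_force: [0.4, -0.0, 0.2]
gripper_width: 85.3
```

```bash
cat > look.py <<'E'
import sys
from h import *
n,tag=sys.argv[1:3]
s,im,d=rgb(n);cv2.imwrite(f"pics/{tag}.png",im);np.save(f"pics/{tag}.npy",d)
import pickle;pickle.dump(s,open(f"pics/{tag}.pkl","wb"))
print(s["clock"],s["position"].round(1),s["joints"].round(2),s["gripper_width"],s["contact_force"].round(1))
E
python3 look.py wrist w1
```

```text
3.55 [ 440.2 -286.8  231.5] [-0.27  0.21 -0.23 -0.   -1.12 -0.97] 85.31911429683815 [ 0.4 -0.   0.2]
```

View pics/w1.png

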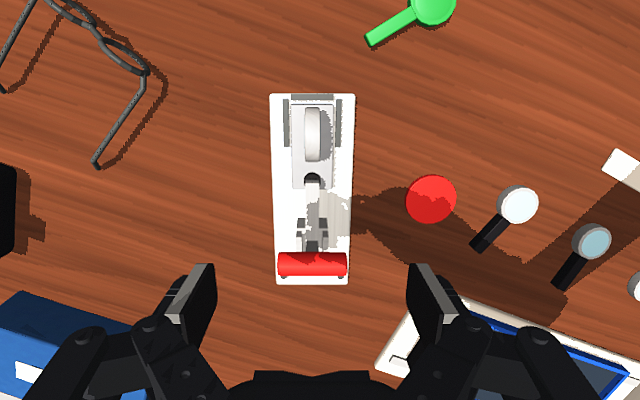

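```bash
python3 - <<'E'
from h import *
import pickle
np.set_printoptions(suppress=True,precision=1)
s=pickle.load(open("pics/w1.pkl","rb"));d=np.load("pics/w1.npy");C=cloud("wrist",d,s)
for uv in [(283,262),(312,258),(341,262),(312,240),(313,110),(313,132),(313,155),(300,180),(430,200)]: print(uv,C[uv[1],uv[0]])
print("jig corners",atz("wrist",[(270,94),(355,94),(350,285),(277,285)],12,s))
print("grip tri",tri([("wrist",(312,265),s),("side",(427.5,274),None),("top",(431,187.5),None)]))
j=np.array([.9455,.3256]);
# ring pixels: height 60-80 near
m=(C[...,2]>66)&(C[...,2]<85)&(np.abs(C[...,0]-404)<40)&(np.abs(C[...,1]+300)<40)
q=C[m];print("ring top pts",len(q),q.mean(0),q.max(0),q.min(0))
cen=np.array([477.5,-274.8]);v=(q[:,:2]-cen);print(np.percentile(v@j,[2,50,98]),np.percentile(v@np.array([-j[1],j[0]]),[2,50,98]))
E
```

```text
(283, 262) [ 495.8 -291.2  139.9]
(312, 258) [ 486.7 -270.1  136.6]
(341, 262) [ 480.7 -248.   140.1]
(312, 240) [ 511.7 -261.3   50.7]
(313, 110) [ 383.9 -304.6   58.9]
(313, 132) [ 400.6 -298.9   75.3]
(313, 155) [ 420.8 -291.8   71.2]
(300, 180) [ 459.6 -292.8   27.7]
(430, 200) [ 438.4 -142.3    9.5]
jig corners [[ 386.5 -350.6   12. ]
 [ 357.7 -267.5   12. ]
 [ 573.4 -189.3   12. ]
 [ 603.4 -275.9   12. ]]
grip tri (array([ 492.4, -268.8,  134.9]), [1.402261433967966, 1.5207284800409337, 0.549071976103672])
ring top pts 712 [ 405. -298.   73.] [ 427.4 -285.3   78.2] [ 385.5 -310.2   66.1]
[-94.5 -76.9 -55.5] [-4.9  1.4  8.5]
```

move_arm --pt "0 0.8 0 0 0 0 255" --pt "0 0.8 0 0 0 0 255" --pt "0 0.8 3 0 0 0 255" --pt "0 0.8 6 0 0 0 255" --pt "0 0.8 9 0 0 0 255" --pt "0 0.8 10.35 0 0 0 255" --pt "0 0.8 10.35 0 0 0 255" --pt "0 2 10.35 0 0 0 255" --pt "0 3 10.35 0 0 0 255" --pt "0 4 10.35 0 0 0 255" --pt "0 5 10.35 0 0 0 255" --pt "0 6 10.35 0 0 0 255" --pt "0 7 10.35 0 0 0 255" --pt "0 8 10.35 0 0 0 255" --pt "0 8.8 10.35 0 0 0 255" --pt "0 8.8 10.35 0 0 0 255"

```text
clock: 5.6
position: [524.6, -258.7, 127.8]
ee_rot: [0.581, 0.814, 0.0, 0.001]
contact_force: [0.1, -0.2, -0.1]
gripper_width: 0.2
```

```bash
python3 look.py side s2; python3 - <<'E'
import cv2
im=cv2.imread("pics/s2.png")[180:390,250:570];cv2.imwrite("pics/s2c.png",cv2.resize(im,None,fx=2.4,fy=2.4))
E
```

```text
5.6 [ 524.6 -258.7  127.8] [-0.18  0.41 -0.23 -0.   -0.92 -1.06] 0.15466477870442166 [ 0.1 -0.2 -0.1]
```

View pics/s2c.png

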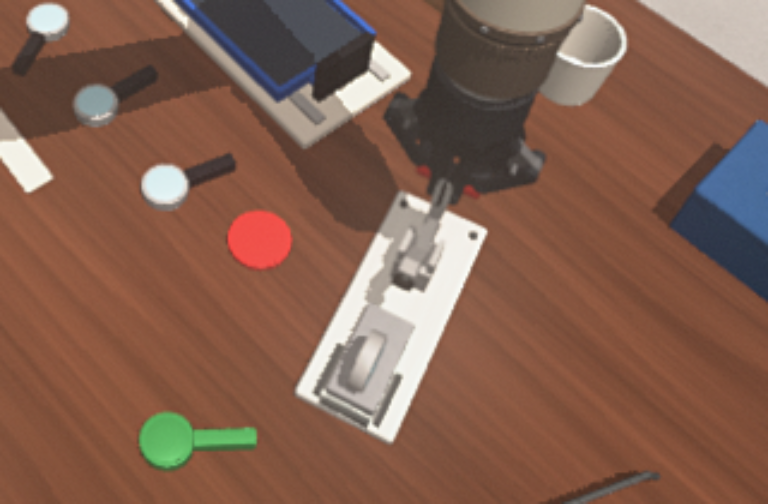

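move_arm --pt "0 0 -4 0 0 0 255" --pt "0 0 -7.2 0 0 0 255" --pt "0.15 -6 -7.2 0 0 0 0" --pt "0.15 -12.65 -7.2 0 0 0 0" --pt "0.15 -12.65 -7.2 0 0 0 0" --pt "0.15 -12.65 -7.2 0 0 0 0" --pt "0.15 -12.65 -7.2 0 0 0 0"

```text
clock: 6.52
position: [404.4, -298.6, 200.0]
ee_rot: [0.581, 0.814, 0.0, 0.001]
contact_force: [-0.9, 0.8, 0.8]
gripper_width: 84.8
```

```bash
python3 look.py wrist w3; python3 look.py top t3;python3 - <<'E'
from h import *
import pickle
np.set_printoptions(suppress=True,precision=1)
s=pickle.load(open("pics/w3.pkl","rb"));d=np.load("pics/w3.npy");C=cloud("wrist",d,s)
m=(C[...,2]>66)&(C[...,2]<85)&(np.abs(C[...,0]-404)<45)&(np.abs(C[...,1]+300)<45)
q=C[m];j=np.array([.9455,.3256])
v=q[:,:2]-[404.5,-298.5];print(len(q),np.percentile(v@j,[1,50,99]),np.percentile(v@np.array([-j[1],j[0]]),[1,50,99]),q[:,2].max())
e=cv2.minAreaRect(np.float32(q[:,:2]));print(e)
E
```

```text
6.525 [ 404.4 -298.6  200. ] [-0.31  0.2  -0.33  0.   -1.03 -0.93] 84.82027823558174 [-0.9  0.8  0.8]
6.575 [ 404.3 -298.5  199.8] [-0.31  0.2  -0.34  0.   -1.03 -0.93] 85.8057752997926 [ 0.3  0.9 -0.3]
775 [-18.1  -1.3  21.8] [-7.1  0.5  7.3] 77.77477303502678
((406.1582336425781, -297.8307189941406), (41.37456512451172, 14.451586723327637), 19.679426193237305)
```

View pics/w3.png

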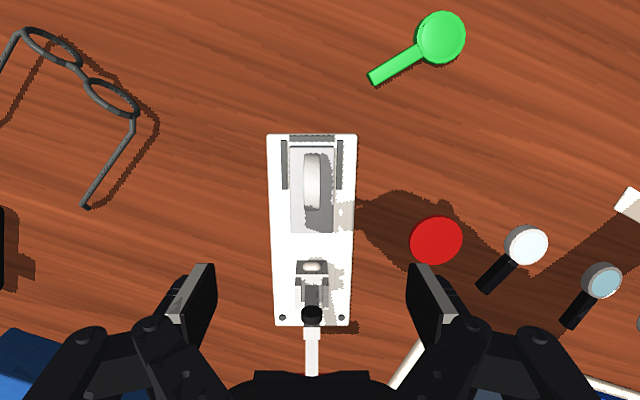

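move_arm --pt "0 0.15 5 0 0 -0.7 0" --pt "0 0.15 10 0 0 -0.7 0" --pt "0 0.15 14 0 0 -0.7 0" --pt "0 0.15 16.2 0 0 -0.7 0" --pt "0 0.15 16.2 0 0 -0.7 0" --pt "0 0.15 16.2 0 0 -0.7 255" --pt "0 0.15 16.2 0 0 -0.7 255" --pt "0 0.15 16.2 0 0 -0.7 255" --pt "0 0.15 16.2 0 0 -0.7 255" --pt "0 0.15 16.2 0 0 -0.7 255" --pt "0 0.15 16.2 0 0 -0.7 255" --pt "0 0.15 16.2 0 0 -0.7 255" --pt "0 0.15 16.2 0 0 -0.7 255"

```text
clock: 8.25
position: [404.9, -298.4, 38.5]
ee_rot: [0.576, 0.818, 0.0, 0.001]
contact_force: [-1.3, 0.1, 6.0]
gripper_width: 13.7
```

move_arm --pt "0 0 -1 0 0 0 255" --pt "0 0 -3 0 0 0 255" --pt "0 0 -6 0 0 0 255" --pt "0 0 -10 0 0 0 255" --pt "0 0 -14 0 0 0 255" --pt "0 0 -16 0 0 0 255" --pt "0 0 -16 0 0 0 255"

```text
clock: 9.12
position: [404.8, -298.2, 199.0]
ee_rot: [0.576, 0.817, 0.001, 0.001]
contact_force: [0.1, 0.2, -2.9]
gripper_width: 13.6
```

```bash
python3 look.py wrist w4; python3 look.py side s4;python3 look.py top t4; python3 - <<'E'
from h import *
np.set_printoptions(suppress=True,precision=2)
s=arm.read_state()
# tray frame: floor centre, yaw
ctr=np.array([628.6,93.5]);yaw=-3.0
ex=np.array([np.cos(np.radians(yaw)),np.sin(np.radians(yaw))]);ey=np.array([-ex[1],ex[0]])
for rx,sg in ((-18,1),(18,-1)):
    p=ctr+rx*ex+105*ey
    for a in (87,-93): print(rx,p,a,todo([*p,199],down(a),s),"j6",a-180-np.degrees(np.arctan2(p[1],p[0])))
E
```

```text
9.125 [ 404.8 -298.2  199. ] [-0.31  0.2  -0.34 -0.   -1.03 -0.92] 13.551794614496774 [ 0.1  0.2 -2.9]
9.175 [ 403.9 -297.8  197.5] [-0.31  0.21 -0.34 -0.   -1.03 -0.92] 13.510821143110158 [-0.3 -0.3 -3.3]
9.225 [ 403.4 -297.6  196.6] [-0.31  0.21 -0.34 -0.   -1.03 -0.92] 13.413930288568467 [ 0.3 -0.2 -3.5]
-18 [616.12 199.3 ] 87 (array([39.66, 36.73, -0.25]), array([-0.2, -0.1, 22.6])) j6 -110.92499228192534
-18 [616.12 199.3 ] -93 (array([39.66, 36.73, -0.25]), array([   0.2,   -0.2, -157.4])) j6 -290.92499228192537
18 [652.07 197.41] 87 (array([38.27, 40.06, -0.27]), array([-0.2, -0.1, 22.6])) j6 -109.8436622278108
18 [652.07 197.41] -93 (array([38.27, 40.06, -0.27]), array([   0.2,   -0.2, -157.4])) j6 -289.8436622278108
```

View pics/w4.png

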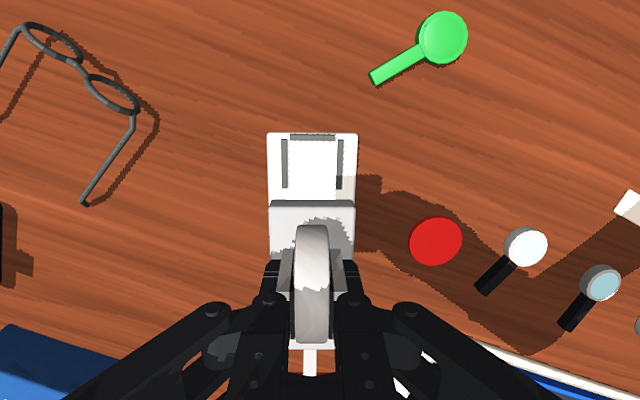

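View pics/s4.png

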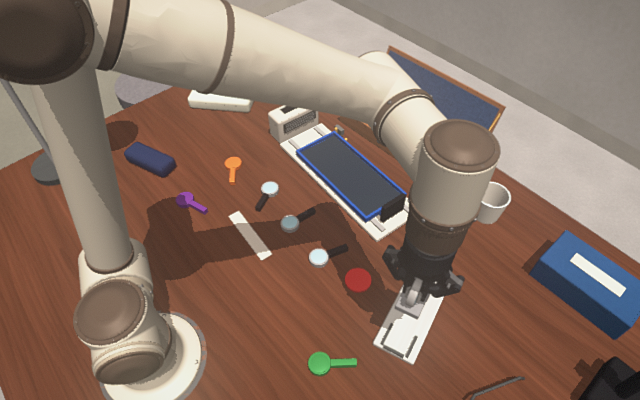

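move_arm --pt "3 3 0 0 0 2 255" --pt "7 6.5 0 0 0 4 255" --pt "11 10 0 0 0 6 255" --pt "15 14 0 0 0 9 255" --pt "19 18 0 0 0 12 255" --pt "23 22 0 0 0 15 255" --pt "27 26 0 0 0 18 255" --pt "31 30 0 0 0 20 255" --pt "35 33 0 0 0 22 255" --pt "38 35.5 0 0 0 22.6 255" --pt "39.7 36.7 0 0 0 22.6 255" --pt "39.7 36.7 0 0 0 22.6 255" --pt "39.7 36.7 0 0 0 22.6 255"

```text
clock: 10.9
position: [615.9, 198.1, 197.1]
ee_rot: [0.725, 0.688, -0.001, -0.0]
contact_force: [-0.6, 0.3, -2.6]
gripper_width: 13.0
```

```bash
python3 look.py wrist w5; python3 look.py side s5
```

```text
10.9 [615.9 198.1 197.1] [ 0.56  0.45  0.02 -0.   -1.14 -2.18] 13.029719598744043 [-0.6  0.3 -2.6]
10.95 [616.  197.9 197.5] [ 0.56  0.45  0.02 -0.   -1.14 -2.18] 13.30787072366899 [ 0.3  0.3 -1.8]
```

View pics/w5.png

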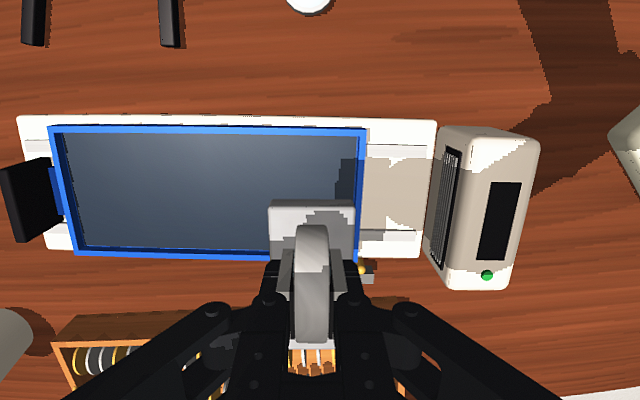

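View pics/s5.png

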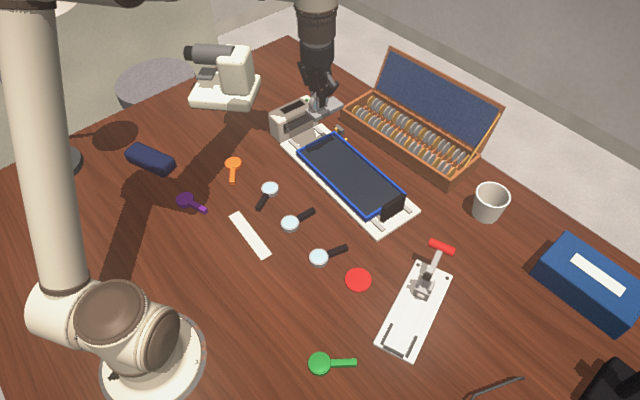

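```bash
python3 - <<'E'
from h import *
import pickle
np.set_printoptions(suppress=True,precision=1)
s=pickle.load(open("pics/w5.pkl","rb"))
im=cv2.imread("pics/w5.png");d=np.load("pics/w5.npy");C=cloud("wrist",d,s)
# blue rim pixels by colour & height
b=im.astype(int);m=(b[...,0]>150)&(b[...,2]<90)&(b[...,0]-b[...,1]>60)&(C[...,2]>25)&(C[...,2]<45)
q=C[m];print(m.sum(),np.nanmedian(q[:,2]))
ctr0=np.array([628.6,93.5])
q=q[np.linalg.norm(q[:,:2]-ctr0,axis=1)<200]
hull=cv2.convexHull(np.float32(q[:,:2]));print(cv2.minAreaRect(hull))
print(atz("wrist",[(50,127),(366,128),(77,256),(358,262)],36,s))
# edge lines: far (-x) side edge points fit
top=[(u,np.where(m[:,u])[0].min()) for u in range(90,350,10)];P_=atz("wrist",top,36,s)
print("near edge slope deg",np.degrees(np.polyfit(P_[:,1],P_[:,0],1)[0] and np.arctan(np.polyfit(P_[:,1],P_[:,0],1)[0])),P_[0],P_[-1])
# foot of mount
f=(C[...,2]>150)&(C[...,2]<200)&(np.hypot(C[...,0]-616,C[...,1]-199)<80);print("foot z",np.percentile(C[f][:,2],[5,25,50,75]))
print("mount foot",[C[y,x].round(0) for x,y in [(275,207),(350,207),(280,240)]])
E
```

```text
3640 36.38558787732566
((630.678466796875, 89.77217864990234), (309.9201965332031, 134.83877563476562), 86.08518981933594)
[[555.2 -42.   36. ]
 [573.8 249.1  36. ]
 [689.3 -52.9  36. ]
 [709.  241.   36. ]]Traceback (most recent call last):
  File "<stdin>", line 14, in <module>
    return umr_minimum(a, axis, None, out, keepdims, initial, where)
ValueError: zero-size array to reduction operation minimum which has no identity
```

move_arm --pt "0.3 0.2 0 0 0 0.5 255" --pt "0.3 0.2 5 0 0 0.5 255" --pt "0.3 0.2 10 0 0 0.5 255" --pt "0.3 0.2 12.5 0 0 0.5 255" --pt "0.3 0.2 13.5 0 0 0.5 255" --pt "0.3 0.2 14 0 0 0.5 255" --pt "0.3 0.2 14.3 0 0 0.5 255" --pt "0.3 0.2 14.3 0 0 0.5 255"

```text
clock: 12.0
position: [619.1, 202.3, 55.8]
ee_rot: [0.728, 0.686, 0.001, 0.0]
contact_force: [-0.2, -0.5, -1.9]
gripper_width: 13.2
```

move_arm --pt "0 0 0.15 0 0 0 255" --pt "0 0 0.3 0 0 0 255" --pt "0 0 0.3 0 0 0 255" --pt "0 0 0.3 0 0 0 255"

```text
clock: 12.5
position: [618.9, 202.2, 52.5]
ee_rot: [0.728, 0.686, 0.0, 0.0]
contact_force: [-1.3, -0.4, 3.1]
gripper_width: 13.5
```

```bash
python3 look.py side s6; python3 look.py wrist w6;python3 - <<'E'
import cv2
im=cv2.imread("pics/s6.png")[60:240,250:450];cv2.imwrite("pics/s6c.png",cv2.resize(im,None,fx=3.3,fy=3.3,interpolation=cv2.INTER_CUBIC))
E
```

```text
12.5 [618.9 202.2  52.5] [ 0.56  0.59 -0.13  0.   -0.85 -2.19] 13.498256182092174 [-1.3 -0.4  3.1]
12.55 [618.9 202.2  52.5] [ 0.56  0.59 -0.13  0.   -0.85 -2.19] 13.661255106610588 [-1.2  0.1  3.5]
```

View pics/s6c.png

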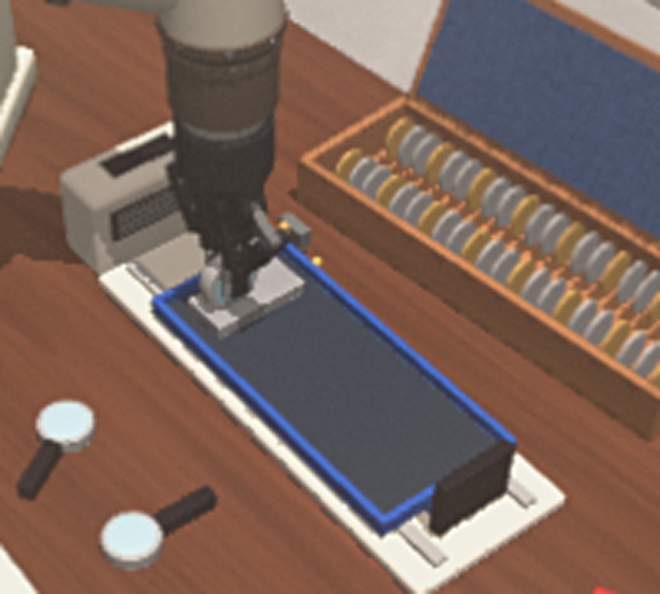

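move_arm --pt "0 0 0 0 0 0 100" --pt "0 0 0 0 0 0 100" --pt "0 0 0 0 0 0 100" --pt "0 0 0 0 0 0 100" --pt "0 0 -4 0 0 0 100" --pt "0 0 -9 0 0 0 100" --pt "0 0 -15 0 0 0 100" --pt "0 0 -15 0 0 0 100"

```text
clock: 13.6
position: [621.6, 203.2, 208.7]
ee_rot: [0.728, 0.686, 0.006, 0.002]
contact_force: [-0.6, -0.9, -0.8]
gripper_width: 51.9
```

```bash
python3 look.py wrist w7; python3 look.py side s7;python3 - <<'E'
from h import *
import pickle
np.set_printoptions(suppress=True,precision=1)
s=pickle.load(open("pics/w7.pkl","rb"));C=cloud("wrist",np.load("pics/w7.npy"),s)
z=C[...,2];g=np.hypot(C[...,0]-619,C[...,1]-202)
q=C[(z>70)&(z<100)&(g<60)];print("ring",len(q),cv2.minAreaRect(np.float32(q[:,:2])),q[:,2].max())
q=C[(z>36.5)&(z<50)&(g<80)];print("foot",len(q),np.percentile(q[:,2],[5,50,95]),cv2.minAreaRect(np.float32(q[:,:2])))
a=cv2.imread("pics/w7.png");b=cv2.imread("pics/s7.png");b=b[60:320,220:470]
cv2.imwrite("pics/s7c.png",cv2.resize(b,None,fx=2.2,fy=2.2,interpolation=cv2.INTER_CUBIC))
E
```

```text
13.6 [621.6 203.2 208.7] [ 0.56  0.44  0.04  0.   -1.16 -2.19] 51.91203851043718 [-0.6 -0.9 -0.8]
13.65 [619.8 202.7 205. ] [ 0.56  0.45  0.04  0.   -1.16 -2.19] 51.92207537083996 [ 0.2 -0.4 -0.4]
ring 934 ((619.6038818359375, 202.21090698242188), (13.83323860168457, 47.83690643310547), 86.83228302001953) 91.78043348695348
foot 3723 [36.7 40.3 41.7] ((628.9511108398438, 189.9575958251953), (111.59593963623047, 116.37360382080078), 85.92739868164062)
```

View pics/w7.png

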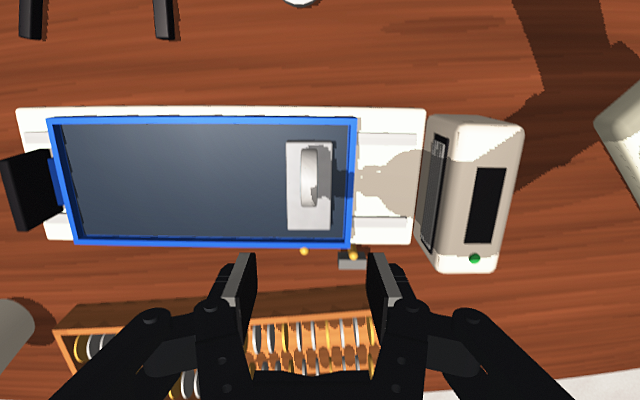

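View pics/s7c.png

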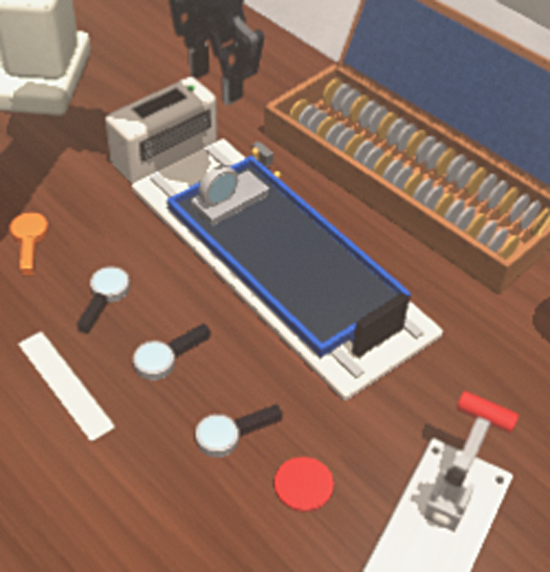

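```bash
python3 - <<'E'
from h import *
s=arm.read_state();print(s["position"],todo([415.6,182.3,200],down(116.5),s))
E
```

```text
[618.54720842 202.16649004 202.45023536] (array([ -3.21, -20.14,   0.22]), array([  0.1,  -0.1, -30. ]))
```

move_arm --pt "-0.8 -5 0.2 0 0 -8 60" --pt "-1.6 -10 0.2 0 0 -16 60" --pt "-2.4 -15 0.2 0 0 -24 60" --pt "-3.2 -20.1 0.2 0 0 -30 60" --pt "-3.2 -20.1 0.2 0 0 -30 60" --pt "-3.2 -20.1 0.2 0 0 -30 60" --pt "-3.2 -20.1 0.2 0 0 -30 60"

```text
clock: 14.58
position: [416.9, 182.4, 199.2]
ee_rot: [0.526, 0.85, -0.0, -0.0]
contact_force: [-0.4, -0.0, 1.1]
gripper_width: 65.6
```

```bash
cat > lens.py <<'E'
import sys,pickle
from h import *
np.set_printoptions(suppress=True,precision=2)
# usage: lens.py tag gx gy  : segment lens around expected mid in fresh wrist picture (and top for height)
tag=sys.argv[1];ex=np.array([float(sys.argv[2]),float(sys.argv[3])]);z0=float(sys.argv[4]) if len(sys.argv)>4 else 0
s,im,d=rgb("wrist");cv2.imwrite(f"pics/{tag}.png",im);np.save(f"pics/{tag}.npy",d);pickle.dump(s,open(f"pics/{tag}.pkl","wb"))
C=cloud("wrist",d,s)
m=((C[...,2]>z0+6.5)&(C[...,2]<z0+30)&(np.hypot(C[...,0]-ex[0],C[...,1]-ex[1])<75)).astype(np.uint8)
n,lab,st,ce=cv2.connectedComponentsWithStats(m)
k=1+np.argmax(st[1:,4]);M=lab==k;q=C[M];print("pts",M.sum(),"z pct",np.percentile(q[:,2],[5,50,95]))
rect=cv2.minAreaRect(np.float32(q[:,:2]));print("rect",rect)
c=q[:,:2]-q[:,:2].mean(0);u=np.linalg.svd(c,full_matrices=False)[2][0]
t=c@u;mid=q[:,:2].mean(0)+u*(np.percentile(t,.5)+np.percentile(t,99.5))/2
if np.median(t)+0<0 and False:pass
# lens end is wider: mean of t relative to mid range
if t.mean()<(t.min()+t.max())/2: u=-u
t=(q[:,:2]-q[:,:2].mean(0))@u;lo,hi=np.percentile(t,[.5,99.5])
side=(q[:,:2]-q[:,:2].mean(0))@np.array([-u[1],u[0]])
# refine axis using handle centreline + disc centre
hm=t<lo+38; dm=t>hi-42
hc=q[hm][:,:2].mean(0);
(dc,dr)=cv2.minEnclosingCircle(np.float32(q[dm][:,:2]))
print("len",hi-lo,"hc",hc,"disc",np.array(dc),dr)
v=np.array(dc)-hc;v/=np.linalg.norm(v);ang=np.degrees(np.arctan2(v[1],v[0]))
mid=np.array(dc)-25*v;gp=mid-12*v
print("ang",ang,"mid",mid,"grasp",gp)
a=ang+90
cur=R.from_quat(s["ee_rot"]).as_matrix();ca=np.degrees(np.arctan2(cur[1,0],cur[0,0]))
a=ca+((a-ca+90)%180-90)
print("state",s["clock"],s["position"].round(1),"ca",ca,"-> a",a,"todo z=TCP4+z0",todo([*gp,4+z0],down(a),s),"j6",a-180-np.degrees(np.arctan2(gp[1],gp[0])))
E
python3 lens.py w8 425 188
```

```text
pts 2165 z pct [14.23 16.13 17.55]
rect ((427.8910827636719, 192.93728637695312), (95.22565460205078, 44.77490997314453), 26.352149963378906)
len 93.59126052470214 hc [402.33 178.62] disc [450.55 204.01] 22.805400848388672
ang 27.772232537934286 mid [428.43 192.36] grasp [417.81 186.77]
state 14.575 [416.9 182.4 199.2] ca 116.50699052059839 -> a 117.77223253793429 todo z=TCP4+z0 (array([ 0.36,  0.29, 19.52]), array([-0.1,  0. , -1.3])) j6 -86.31283207057942
```

View pics/w8.png

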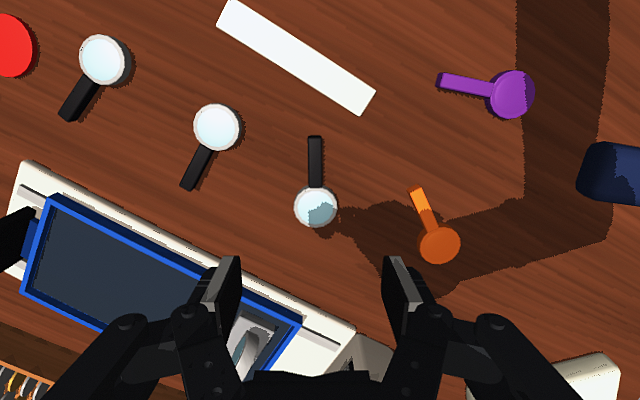

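move_arm --pt "0.36 0.25 5 0 0 -1 60" --pt "0.36 0.25 10 0 0 -1 60" --pt "0.36 0.25 15 0 0 -1 60" --pt "0.36 0.25 18 0 0 -1 60" --pt "0.36 0.25 19.4 0 0 -1 60" --pt "0.36 0.25 19.4 0 0 -1 60" --pt "0.36 0.25 19.4 0 0 -1 255" --pt "0.36 0.25 19.4 0 0 -1 255" --pt "0.36 0.25 19.4 0 0 -1 255" --pt "0.36 0.25 19.4 0 0 -1 255" --pt "0.36 0.25 19.4 0 0 -1 255" --pt "0.36 0.25 19.4 0 0 -1 255"

```text
clock: 16.12
position: [417.2, 186.8, 6.7]
ee_rot: [0.518, 0.855, 0.001, 0.0]
contact_force: [0.2, -0.4, 5.9]
gripper_width: 11.9
```

move_arm --pt "0 0 -2 0 0 0 255" --pt "0 0 -6 0 0 0 255" --pt "0 0 -11 0 0 0 255" --pt "0 0 -14 0 0 0 255" --pt "0 0 -14 0 0 0 255"

```text
clock: 16.75
position: [417.8, 187.5, 148.3]
ee_rot: [0.518, 0.855, 0.003, 0.001]
contact_force: [-0.7, -0.4, 0.4]
gripper_width: 12.1
```

```bash
python3 look.py wrist w9; python3 - <<'E'
from h import *
s=arm.read_state();print(s["position"],todo([622.3,142.2,150],down(86.2),s))
E
```

```text
16.75 [417.8 187.5 148.3] [ 0.78  0.18 -0.51  0.   -0.87 -1.87] 12.066152412501838 [-0.7 -0.4  0.4]
[416.68841523 186.69780211 146.47993972] (array([-13.45,  16.18,  -0.33]), array([ 0.1, -0.1, 31.3]))
```

View pics/w9.png

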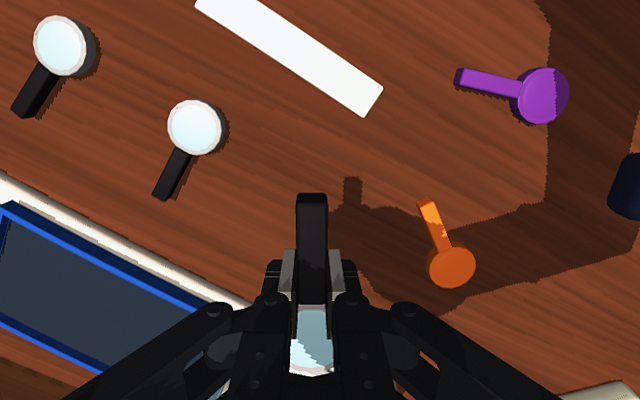

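move_arm --pt "-3 4 -0.3 0 0 8 255" --pt "-6 8 -0.3 0 0 16 255" --pt "-10 12 -0.3 0 0 24 255" --pt "-13.4 16.2 -0.3 0 0 31.3 255" --pt "-13.4 16.2 -0.3 0 0 31.3 255" --pt "-13.4 16.2 4 0 0 31.3 255" --pt "-13.4 16.2 8 0 0 31.3 255" --pt "-13.4 16.2 10.5 0 0 31.3 255" --pt "-13.4 16.2 10.5 0 0 31.3 255"

```text
clock: 17.92
position: [619.0, 141.8, 37.2]
ee_rot: [0.73, 0.684, -0.004, -0.001]
contact_force: [-0.4, 0.8, 0.5]
gripper_width: 12.0
```

```bash
python3 look.py side s10;python3 look.py wrist w10; python3 - <<'E'
import cv2
im=cv2.imread("pics/s10.png")[60:240,250:450];cv2.imwrite("pics/s10c.png",cv2.resize(im,None,fx=3.3,fy=3.3,interpolation=cv2.INTER_CUBIC))
E
```

```text
17.925 [619.  141.8  37.2] [ 0.48  0.59 -0.18 -0.   -0.81 -2.11] 12.023531382748427 [-0.4  0.8  0.5]
17.975 [620.7 142.4  39.4] [ 0.48  0.59 -0.18 -0.   -0.81 -2.11] 12.005993474176348 [ 0.4 -0.6  0.6]
```

View pics/s10c.png

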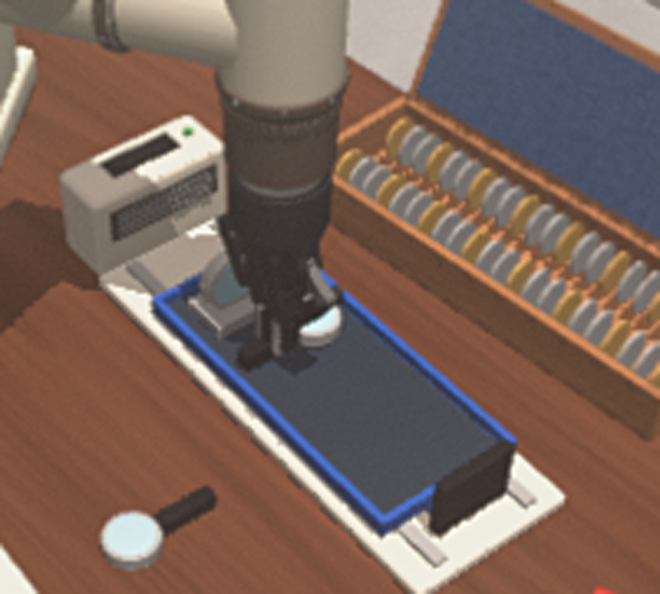

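View pics/w10.png

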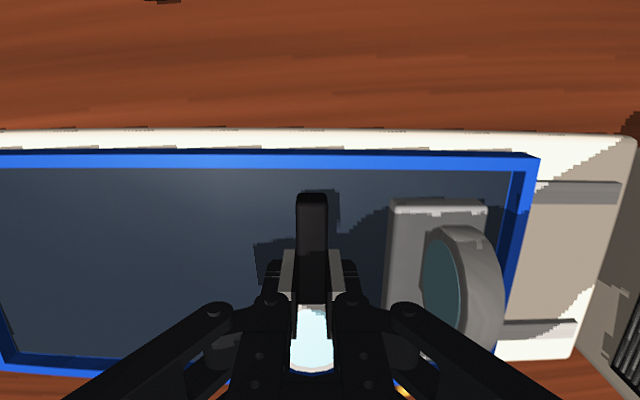

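move_arm --pt "0 0 0.3 0 0 0 255" --pt "0 0 0.55 0 0 0 255" --pt "0 0 0.55 0 0 0 255"

```text
clock: 18.4
position: [622.4, 142.7, 35.7]
ee_rot: [0.73, 0.684, 0.0, 0.0]
contact_force: [-0.5, -0.3, -0.1]
gripper_width: 12.1
```

move_arm --pt "0 0 0.25 0 0 0 255" --pt "0 0 0.25 0 0 0 255" --pt "0 0 0.25 0 0 0 255"

```text
clock: 18.77
position: [622.5, 142.7, 32.9]
ee_rot: [0.73, 0.684, 0.0, 0.0]
contact_force: [0.1, -0.6, 0.2]
gripper_width: 11.7
```

move_arm --pt "0 0 0.15 0 0 0 255" --pt "0 0 0.15 0 0 0 255" --pt "0 0 0.15 0 0 0 170" --pt "0 0 0.15 0 0 0 170" --pt "0 0 0.15 0 0 0 170" --pt "0 0 -2 0 0 0 170" --pt "0 0 -6 0 0 0 170" --pt "0 0 -11 0 0 0 170" --pt "0 0 -16 0 0 0 170" --pt "0 0 -16 0 0 0 170"

```text
clock: 20.02
position: [624.9, 143.5, 198.3]
ee_rot: [0.73, 0.684, 0.005, 0.002]
contact_force: [-0.7, 0.4, -0.7]
gripper_width: 28.4
```

```bash
python3 lens.py w11 634 141 26; python3 - <<'E'
from h import *
s=arm.read_state();print(s["position"],s["contact_force"].round(1),todo([455.6,74.5,200],down(85),s))
E
```

```text
pts 2554 z pct [40.17 42.13 43.41]
rect ((636.48095703125, 147.44212341308594), (45.11614227294922, 94.65644073486328), 73.2158432006836)
len 93.55635638313117 hc [605.43 144.09] disc [660.   140.48] 22.940378189086914
ang -3.783729831216274 mid [635.06 142.13] grasp [623.08 142.92]
state 20.025 [624.9 143.5 198.3] ca 86.29012911526247 -> a 86.21627016878372 todo z=TCP4+z0 (array([-0.14, -0.34, 16.82]), array([ 0.6, -0.2,  0.1])) j6 -106.70244200160083
[623.19082453 143.0690794  195.07898102] [-0.8 -0.7 -0.8] (array([ -7.94, -16.27,  -0.58]), array([ 0.2, -0.1,  1.2]))
```

View pics/w11.png

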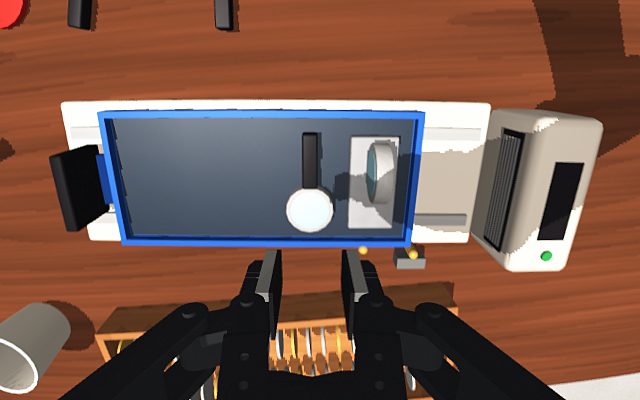

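move_arm --pt "-2 -4 -0.5 0 0 1.2 60" --pt "-4 -8 -0.5 0 0 1.2 60" --pt "-6 -12 -0.5 0 0 1.2 60" --pt "-7.9 -16.3 -0.5 0 0 1.2 60" --pt "-7.9 -16.3 -0.5 0 0 1.2 60" --pt "-7.9 -16.3 -0.5 0 0 1.2 60" --pt "-7.9 -16.3 -0.5 0 0 1.2 60"

```text
clock: 20.95
position: [455.4, 74.8, 197.3]
ee_rot: [0.737, 0.676, -0.0, -0.0]
contact_force: [0.3, 0.5, -0.1]
gripper_width: 65.3
```

```bash
python3 lens.py w12 443 76
```

```text
pts 2450 z pct [14.33 16.03 17.4 ]
rect ((444.0969543457031, 84.44668579101562), (93.90899658203125, 45.347347259521484), 8.211831092834473)
len 92.94327593191096 hc [472.37  76.63] disc [420.05  81.17] 22.92085838317871
ang 175.03354262168105 mid [444.96  79.01] grasp [456.92  77.97]
state 20.95 [455.4  74.8 197.3] ca 85.04943774331534 -> a 85.033542621681 todo z=TCP4+z0 (array([ 0.33,  0.14, 19.33]), array([-0.,  0.,  0.])) j6 -104.65056209399533
```

View pics/w12.png

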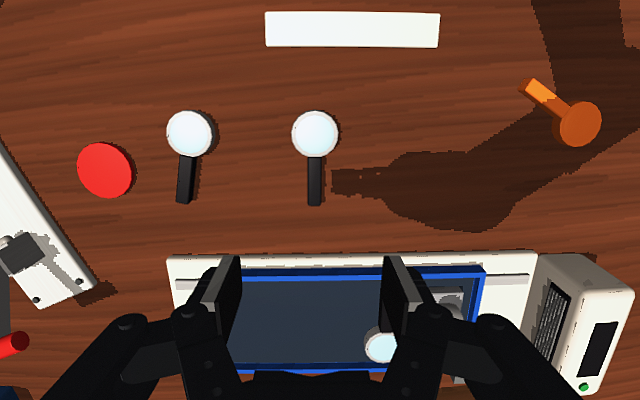

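move_arm --pt "0.33 0.14 5 0 0 0 60" --pt "0.33 0.14 10 0 0 0 60" --pt "0.33 0.14 15 0 0 0 60" --pt "0.33 0.14 18 0 0 0 60" --pt "0.33 0.14 19.2 0 0 0 60" --pt "0.33 0.14 19.2 0 0 0 60" --pt "0.33 0.14 19.2 0 0 0 255" --pt "0.33 0.14 19.2 0 0 0 255" --pt "0.33 0.14 19.2 0 0 0 255" --pt "0.33 0.14 19.2 0 0 0 255" --pt "0.33 0.14 19.2 0 0 0 255" --pt "0.33 0.14 19.2 0 0 0 255" --pt "0.33 0.14 17 0 0 0 255" --pt "0.33 0.14 13 0 0 0 255" --pt "0.33 0.14 8 0 0 0 255" --pt "0.33 0.14 5 0 0 0 255" --pt "0.33 0.14 5 0 0 0 255"

```text
clock: 23.12
position: [457.6, 78.3, 150.6]
ee_rot: [0.737, 0.676, 0.003, 0.001]
contact_force: [0.0, -1.0, -1.0]
gripper_width: 11.7
```

```bash
python3 look.py wrist w13; python3 - <<'E'
from h import *
s=arm.read_state();print(s["position"],todo([641.9,72.7,150],down(86.3),s))
E
```

```text
23.125 [457.6  78.3 150.6] [ 0.52  0.19 -0.49  0.   -0.88 -2.18] 11.664334005769321 [ 0. -1. -1.]
[456.25497914  77.78675753 148.71635956] (array([ 1.1 , 18.54, -0.09]), array([ 0.1, -0.1, -1.3]))
```

View pics/w13.png

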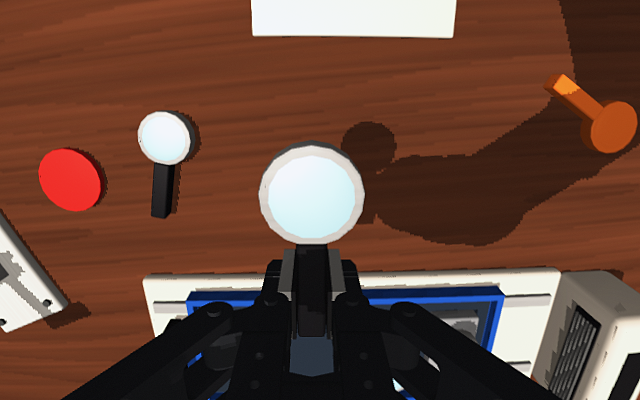

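move_arm --pt "0.3 5 0 0 0 -1.3 255" --pt "0.6 10 0 0 0 -1.3 255" --pt "0.9 15 0 0 0 -1.3 255" --pt "1.1 18.5 0 0 0 -1.3 255" --pt "1.1 18.5 0 0 0 -1.3 255" --pt "1.1 18.5 4 0 0 -1.3 255" --pt "1.1 18.5 8 0 0 -1.3 255" --pt "1.1 18.5 10.5 0 0 -1.3 255" --pt "1.1 18.5 11.2 0 0 -1.3 255" --pt "1.1 18.5 11.5 0 0 -1.3 255" --pt "1.1 18.5 11.65 0 0 -1.3 255" --pt "1.1 18.5 11.65 0 0 -1.3 255"

```text
clock: 24.68
position: [641.5, 72.7, 33.0]
ee_rot: [0.729, 0.684, 0.0, 0.0]
contact_force: [-3.3, -0.1, 5.9]
gripper_width: 11.9
```

```bash
python3 look.py wrist w14;python3 look.py side s14; python3 - <<'E'
import cv2
im=cv2.imread("pics/s14.png")[60:240,250:450];cv2.imwrite("pics/s14c.png",cv2.resize(im,None,fx=3.3,fy=3.3,interpolation=cv2.INTER_CUBIC))
E
```

```text
24.675 [641.5  72.7  33. ] [ 0.36  0.61 -0.16  0.   -0.8  -2.  ] 11.86609723435967 [-3.3 -0.1  5.9]
24.725 [641.4  72.7  33. ] [ 0.36  0.61 -0.16  0.   -0.8  -2.  ] 12.132172116857923 [-3.5  0.2  5.7]
```

View pics/s14c.png

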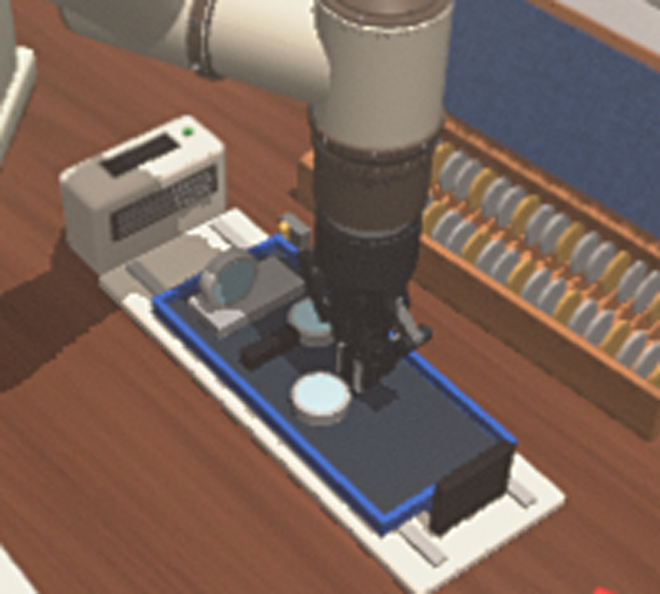

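Contact with the floor; release.

move_arm --pt "0 0 0 0 0 0 170" --pt "0 0 0 0 0 0 170" --pt "0 0 0 0 0 0 170" --pt "0 0 -2 0 0 0 170" --pt "0 0 -6 0 0 0 170" --pt "0 0 -11 0 0 0 170" --pt "0 0 -16 0 0 0 170" --pt "0 0 -16 0 0 0 170"

```text
clock: 25.78
position: [644.3, 73.2, 196.9]
ee_rot: [0.729, 0.684, 0.005, 0.003]
contact_force: [-0.7, 0.9, -0.0]
gripper_width: 28.6
```

```bash
python3 lens.py w15 630 73 26; python3 - <<'E'
from h import *
s=arm.read_state();print(s["position"],s["contact_force"].round(1),todo([443,-52,200],down(73),s))
E
```

```text
pts 2915 z pct [40.37 42.   43.37]
rect ((629.4202270507812, 79.29159545898438), (95.02822875976562, 45.45561599731445), 9.545304298400879)
len 93.66460616192849 hc [657.89  71.8 ] disc [604.9   75.15] 22.985105514526367
ang 176.3802036035351 mid [629.85  73.57] grasp [641.83  72.81]
state 25.775 [644.3  73.2 196.9] ca 86.38810870959625 -> a 86.38020360353514 todo z=TCP4+z0 (array([-0.11, -0.42, 16.69]), array([ 0.6, -0.2,  0. ])) j6 -100.0922441538572
[642.48347327  73.01193871 193.6910435 ] [-0.5  0.   0.3] (array([-13.74, -19.11,  -0.75]), array([ 0.3, -0.2, 13.4]))
```

View pics/w15.png

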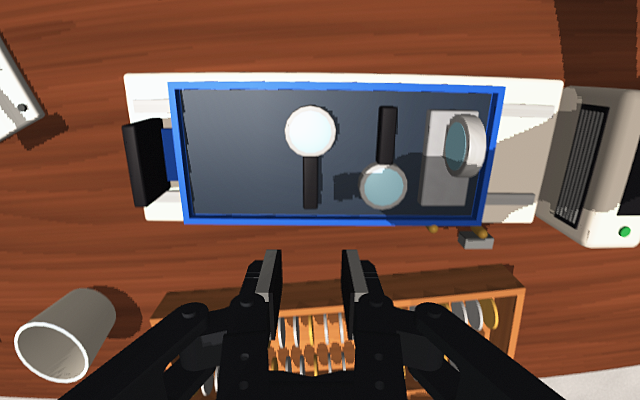

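Good. Third lens.

move_arm --pt "-3 -4 -0.7 0 0 5 60" --pt "-6 -8 -0.7 0 0 10 60" --pt "-9.5 -13 -0.7 0 0 13.4 60" --pt "-13.7 -19 -0.7 0 0 13.4 60" --pt "-13.7 -19 -0.7 0 0 13.4 60" --pt "-13.7 -19 -0.7 0 0 13.4 60" --pt "-13.7 -19 -0.7 0 0 13.4 60"

```text
clock: 26.7
position: [444.3, -51.5, 198.0]
ee_rot: [0.804, 0.595, -0.0, 0.0]
contact_force: [0.4, -0.7, 1.0]
gripper_width: 65.1
```

```bash
python3 lens.py w16 431 -47
```

```text
pts 2469 z pct [14.41 16.08 17.44]
rect ((433.3570251464844, -42.030792236328125), (45.41896438598633, 94.57869720458984), 86.17205810546875)
len 93.68762416623431 hc [459.47 -55.8 ] disc [408.96 -40.31] 23.042341232299805
ang 162.95526216737198 mid [432.86 -47.64] grasp [444.33 -51.16]
state 26.7 [444.3 -51.5 198. ] ca 72.98222556978267 -> a 72.955262167372 todo z=TCP4+z0 (array([ 0.04, -0.  , 19.4 ]), array([-0.,  0.,  0.])) j6 -100.47689077137905
```

View pics/w16.png

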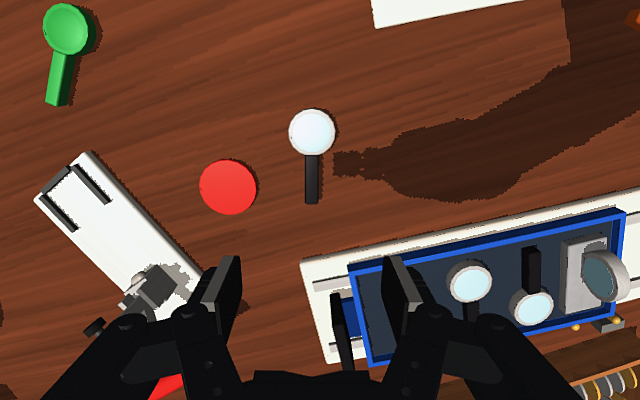

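move_arm --pt "0 0 5 0 0 0 100" --pt "0 0 10 0 0 0 100" --pt "0 0 15 0 0 0 100" --pt "0 0 18 0 0 0 100" --pt "0 0 19.3 0 0 0 100" --pt "0 0 19.3 0 0 0 100" --pt "0 0 19.3 0 0 0 255" --pt "0 0 19.3 0 0 0 255" --pt "0 0 19.3 0 0 0 255" --pt "0 0 19.3 0 0 0 255" --pt "0 0 19.3 0 0 0 255" --pt "0 0 17 0 0 0 255" --pt "0 0 13 0 0 0 255" --pt "0 0 8 0 0 0 255" --pt "0 0 5 0 0 0 255" --pt "0 0 5 0 0 0 255"

```text
clock: 28.75
position: [444.6, -51.7, 151.1]
ee_rot: [0.804, 0.595, 0.003, 0.001]
contact_force: [-0.2, -0.7, -1.0]
gripper_width: 12.2
```

```bash
python3 look.py wrist w17; python3 - <<'E'
from h import *
s=arm.read_state();print(s["position"],todo([625.5+12,5.7-.8,150],down(86.3),s))
E
```

```text
28.75 [444.6 -51.7 151.1] [ 0.25  0.16 -0.53  0.   -0.87 -2.12] 12.179388532472407 [-0.2 -0.7 -1. ]
[443.25953231 -51.86271932 149.26079396] (array([ 1.113e+01,  1.690e+01, -1.000e-02]), array([  0.1,  -0.1, -13.4]))
```

View pics/w17.png

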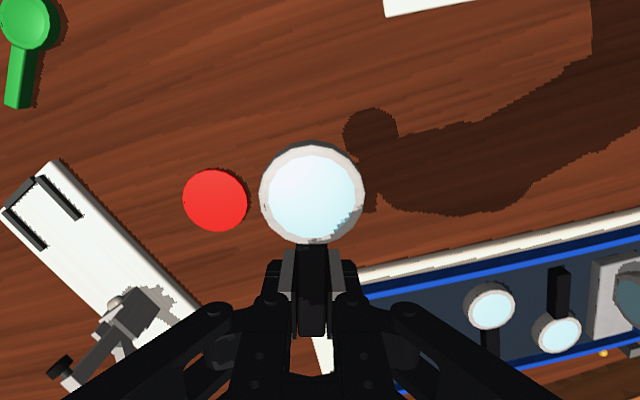

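move_arm --pt "3 5 0 0 0 -5 255" --pt "6 10 0 0 0 -9 255" --pt "9 14 0 0 0 -13.4 255" --pt "11.1 16.9 0 0 0 -13.4 255" --pt "11.1 16.9 0 0 0 -13.4 255" --pt "11.1 16.9 4 0 0 -13.4 255" --pt "11.1 16.9 8 0 0 -13.4 255" --pt "11.1 16.9 10.5 0 0 -13.4 255" --pt "11.1 16.9 11.2 0 0 -13.4 255" --pt "11.1 16.9 11.5 0 0 -13.4 255" --pt "11.1 16.9 11.7 0 0 -13.4 255" --pt "11.1 16.9 11.7 0 0 -13.4 255"

```text
clock: 30.3
position: [637.8, 4.6, 32.7]
ee_rot: [0.729, 0.684, 0.001, 0.001]
contact_force: [-1.0, -0.4, 2.3]
gripper_width: 12.0
```

move_arm --pt "0 0 0.05 0 0 0 170" --pt "0 0 0.05 0 0 0 170" --pt "0 0 0.05 0 0 0 170" --pt "0 0 -2 0 0 0 170" --pt "0 0 -6 0 0 0 170" --pt "0 0 -11 0 0 0 170" --pt "0 0 -16 0 0 0 170" --pt "0 0 -16 0 0 0 170"

```text
clock: 31.3
position: [640.0, 4.9, 196.9]
ee_rot: [0.729, 0.684, 0.004, 0.003]
contact_force: [-0.2, 0.9, -0.7]
gripper_width: 28.3
```

```bash
python3 lens.py w18 625 5 26; python3 look.py top t18;python3 look.py side s18; python3 - <<'E'
from h import *
import pickle
np.set_printoptions(suppress=True,precision=1)
s=pickle.load(open("pics/w18.pkl","rb"));im=cv2.imread("pics/w18.png");C=cloud("wrist",np.load("pics/w18.npy"),s)
q=C[(C[...,2]>60)&(C[...,2]<80)&(np.abs(C[...,0]-620)<60)&(np.abs(C[...,1]+65)<40)]
print("tab",len(q),np.percentile(q,[2,50,98],axis=0),cv2.minAreaRect(np.float32(q[:,:2])))
E
```

```text
pts 2902 z pct [40.37 41.98 43.41]
rect ((625.213623046875, 11.444353103637695), (94.67364501953125, 45.396453857421875), 9.570850372314453)
len 93.76596539144816 hc [653.87   4.18] disc [600.93   7.46] 22.960079193115234
ang 176.451963921693 mid [625.88   5.91] grasp [637.86   5.17]
state 31.3 [640.    4.9 196.9] ca 86.3895668897421 -> a 86.45196392169302 todo z=TCP4+z0 (array([-0.02, -0.4 , 16.69]), array([ 0.6, -0.1, -0.1])) j6 -94.01246101045484
31.35 [638.2   4.9 193.7] [ 0.26  0.43 -0.02 -0.   -1.12 -1.9 ] 28.7135064457954 [-0.1 -0.  -0.4]
31.4 [637.1   4.7 191.5] [ 0.26  0.43 -0.02 -0.   -1.12 -1.9 ] 28.584659190198 [-0.1  0.3 -0.3]
tab 1593 [[584.3 -76.8  60.9]
 [616.5 -68.3  75.1]
 [651.8 -62.8  76.7]] ((618.8924560546875, -70.43457794189453), (12.689509391784668, 70.5064926147461), 86.0842514038086)
```

View pics/w18.png

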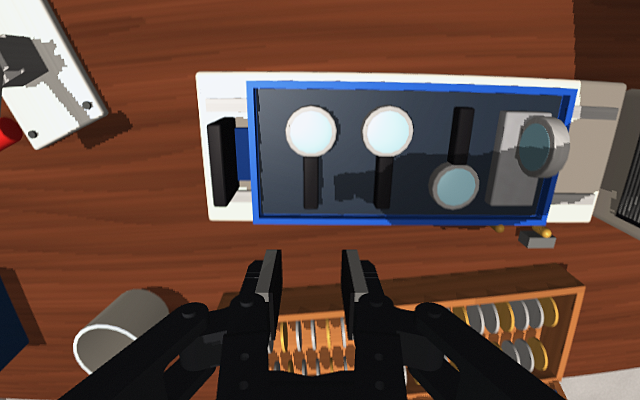

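View pics/s18.png

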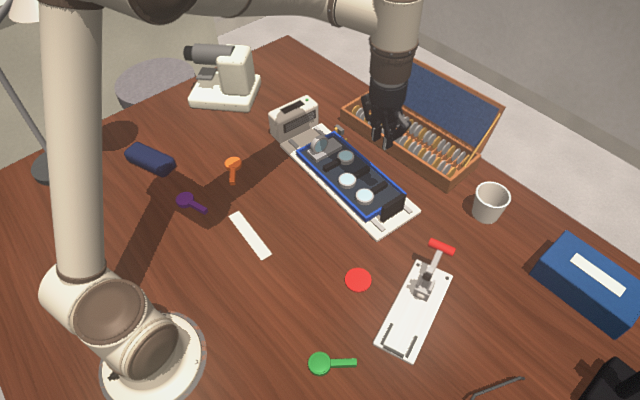

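```bash
python3 - <<'E'
from h import *
s=arm.read_state();print(s["position"],todo([615.8,-115,190],down(176.3),s))
im=cv2.imread("pics/t18.png");cv2.imwrite("pics/t18c.png",im)
E
```

```text
[636.5226526    4.57577287 190.311297  ] (array([-12.07,  -1.3 ,   0.03]), array([ -0.1,  -0.1, -90. ]))
```

View pics/t18c.png

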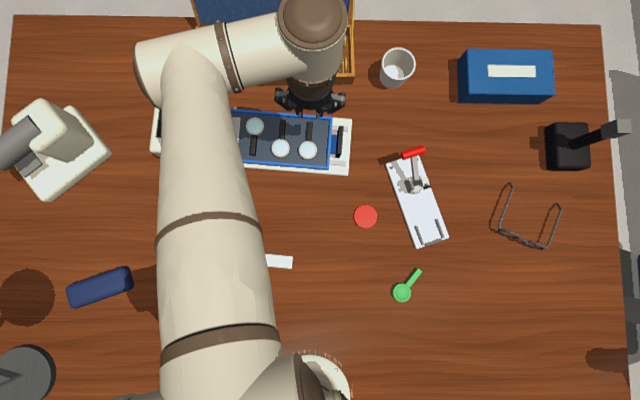

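No further lens on the table. Go behind the push tab with fingers shut.

move_arm --pt "-3 -0.3 0 0 0 -10 255" --pt "-6 -0.6 0 0 0 -20 255" --pt "-9 -1 0 0 0 -30 255" --pt "-12.1 -1.3 0 0 0 -40 255" --pt "-12.1 -1.3 0 0 0 -50 255" --pt "-12.1 -1.3 0 0 0 -60 255" --pt "-12.1 -1.3 0 0 0 -70 255" --pt "-12.1 -1.3 0 0 0 -80 255" --pt "-12.1 -1.3 0 0 0 -90 255" --pt "-12.1 -1.3 0 0 0 -90 255" --pt "-12.1 -1.3 0 0 0 -90 255"

```text
clock: 32.83
position: [616.2, -115.4, 190.2]
ee_rot: [0.033, 0.999, -0.0, -0.001]
contact_force: [-0.1, 0.3, -0.4]
gripper_width: -0.1
```

```bash
python3 look.py wrist w19; python3 - <<'E'
from h import *
import pickle
np.set_printoptions(suppress=True,precision=1)
s=pickle.load(open("pics/w19.pkl","rb"));C=cloud("wrist",np.load("pics/w19.npy"),s)
q=C[(C[...,2]>62)&(C[...,2]<80)&(np.abs(C[...,0]-620)<60)&(np.abs(C[...,1]+65)<40)]
print("tab",len(q),cv2.minAreaRect(np.float32(q[:,:2])),np.percentile(q[:,2],[50,98]))
print(todo([615.8,-115,45],down(176.3),s))
E
```

```text
32.825 [ 616.2 -115.4  190.2] [ 0.07  0.42 -0.05 -0.   -1.11 -0.14] -0.13139478959176407 [-0.1  0.3 -0.4]
tab 1393 ((618.3585815429688, -71.4967269897461), (11.295541763305664, 69.6187515258789), 86.20184326171875) [74.8 76.5]
(array([ 0. ,  0. , 14.5]), array([-0. , -0.1, -0.1]))
```

View pics/w19.png

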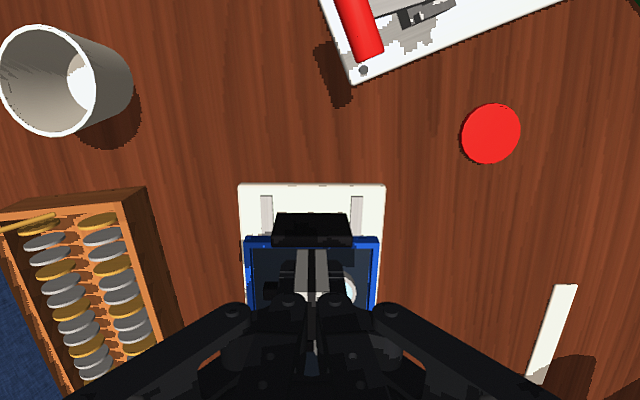

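move_arm --pt "0 0 5 0 0 0 255" --pt "0 0 10 0 0 0 255" --pt "0 0 13.5 0 0 0 255" --pt "0 0 14.5 0 0 0 255" --pt "0 0 14.5 0 0 0 255" --pt "0 1 14.5 0 0 0 255" --pt "0 2 14.5 0 0 0 255" --pt "0 2.5 14.5 0 0 0 255" --pt "0 3 14.5 0 0 0 255" --pt "0 3.5 14.5 0 0 0 255" --pt "0 4 14.5 0 0 0 255" --pt "0 4.5 14.5 0 0 0 255" --pt "0 5 14.5 0 0 0 255" --pt "0 5.5 14.5 0 0 0 255" --pt "0 6 14.5 0 0 0 255"

```text
clock: 34.75
position: [620.5, -55.1, 46.3]
ee_rot: [0.032, 0.999, 0.0, 0.0]
contact_force: [0.5, -1.3, 1.2]
gripper_width: -0.0
```

```bash
python3 look.py side s20; python3 - <<'E'
import cv2
im=cv2.imread("pics/s20.png")[60:260,250:470];cv2.imwrite("pics/s20c.png",cv2.resize(im,None,fx=3,fy=3,interpolation=cv2.INTER_CUBIC))
E
```

```text
34.75 [620.5 -55.1  46.3] [ 0.17  0.56 -0.21 -0.   -0.8  -0.23] -0.004553320865015124 [ 0.5 -1.3  1.2]
```

View pics/s20c.png

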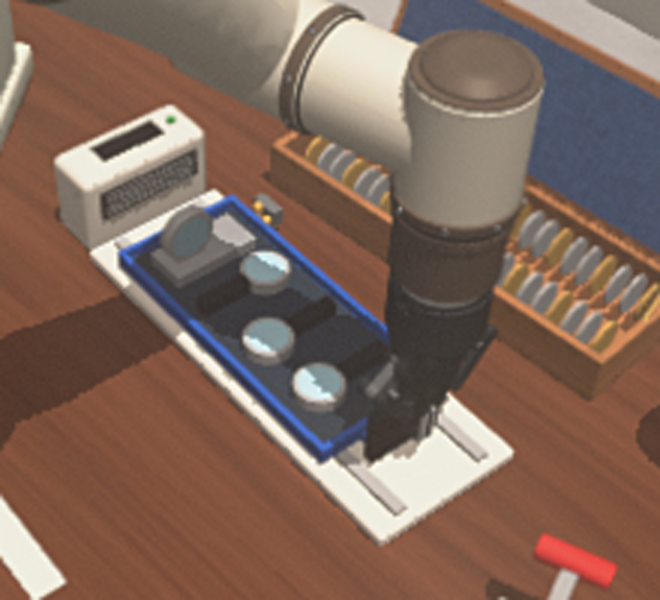

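move_arm --pt "0 0.5 0 0 0 0 255" --pt "0 1 0 0 0 0 255" --pt "0 1.5 0 0 0 0 255" --pt "0 2 0 0 0 0 255" --pt "0 2.3 0 0 0 0 255" --pt "0 2.6 0 0 0 0 255" --pt "0 2.9 0 0 0 0 255" --pt "0 3.2 0 0 0 0 255"

```text
clock: 35.8
position: [621.9, -27.0, 46.3]
ee_rot: [0.031, 1.0, -0.003, -0.001]
contact_force: [3.1, -24.7, -2.5]
gripper_width: -0.0
```

```bash
python3 look.py side s21; python3 look.py top t21; python3 - <<'E'
import cv2
im=cv2.imread("pics/s21.png")[60:260,250:470];cv2.imwrite("pics/s21c.png",cv2.resize(im,None,fx=3,fy=3,interpolation=cv2.INTER_CUBIC))
im=cv2.imread("pics/t21.png")[60:260,130:400];cv2.imwrite("pics/t21c.png",cv2.resize(im,None,fx=2.8,fy=2.8,interpolation=cv2.INTER_CUBIC))
E
```

```text
35.8 [621.9 -27.   46.3] [ 0.22  0.56 -0.22  0.01 -0.8  -0.29] -0.034094381660027796 [  3.1 -24.7  -2.5]
35.85 [622.  -27.1  46.2] [ 0.22  0.56 -0.22  0.01 -0.8  -0.29] 0.42300385770831134 [  2.7 -17.3  -0.9]
```

View pics/s21c.png

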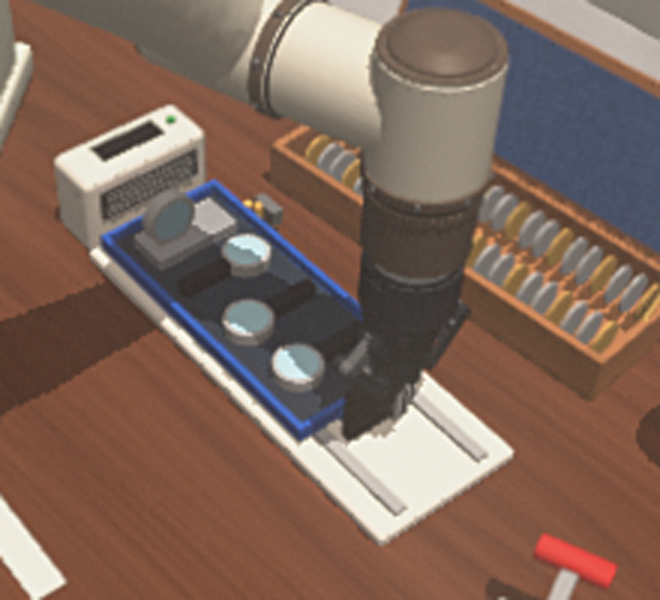

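View pics/t21c.png

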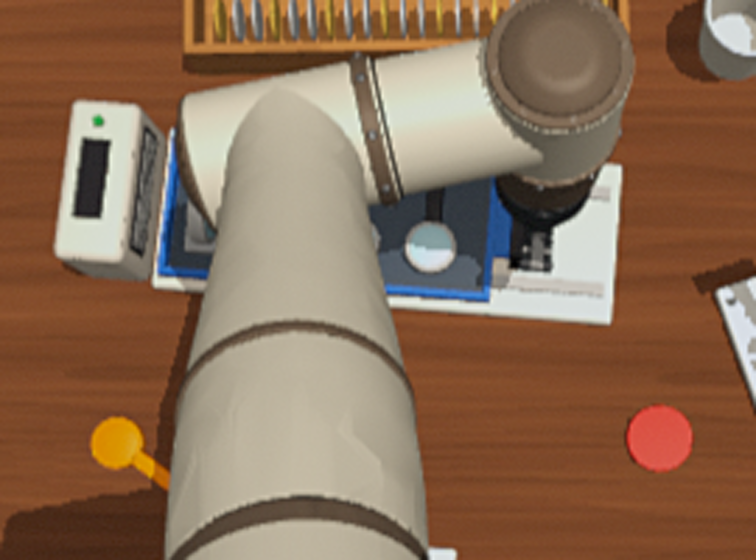

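move_arm --pt "0 -0.5 0 0 0 0 255" --pt "0 -3 0 0 0 0 255" --pt "0 -6 -2 0 0 0 255" --pt "0 -8 -8 0 0 0 255" --pt "0 -8 -14 0 0 0 255" --pt "0 -2 -20 0 0 0 255" --pt "0 4 -24 0 0 0 255" --pt "0 8 -24 0 0 0 255" --pt "0 8 -24 0 0 0 255"

```text
clock: 37.02
position: [627.9, 61.2, 288.2]
ee_rot: [0.029, 1.0, 0.001, 0.002]
contact_force: [0.1, -0.7, -0.1]
gripper_width: 0.3
```

```bash
python3 look.py wrist w22; python3 - <<'E'
from h import *
import pickle
np.set_printoptions(suppress=True,precision=1)
s=pickle.load(open("pics/w22.pkl","rb"));C=cloud("wrist",np.load("pics/w22.npy"),s)
q=C[(C[...,2]>62)&(C[...,2]<80)&(np.abs(C[...,0]-622)<60)&(np.abs(C[...,1]+10)<35)]
if len(q): print("tab",len(q),cv2.minAreaRect(np.float32(q[:,:2])),np.percentile(q[:,2],[50,98]))
E
```

```text
37.025 [627.9  61.2 288.2] [ 0.35  0.36  0.12 -0.   -1.32 -0.41] 0.2529731412583238 [ 0.1 -0.7 -0.1]
tab 846 ((623.291748046875, -10.634634017944336), (12.140288352966309, 68.486328125), 85.68354034423828) [75.1 76.7]
```

View pics/w22.png

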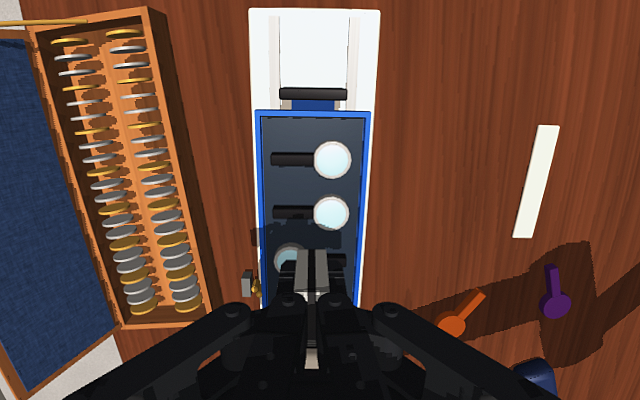

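```bash
python3 - <<'E'
from h import *
s=arm.read_state();print(s["position"],todo([630,230,230],down(86.3),s))
E
```

```text
[627.53319972  59.99158949 287.11425978] (array([ 0.76, 16.98,  5.74]), array([ 0.1, -0. , 90.3]))
```

move_arm --pt "0.2 4 1 0 0 10 255" --pt "0.4 8 2 0 0 20 255" --pt "0.6 12 3 0 0 30 255" --pt "0.8 17 5 0 0 40 255" --pt "0.8 17 5.7 0 0 50 255" --pt "0.8 17 5.7 0 0 60 255" --pt "0.8 17 5.7 0 0 70 255" --pt "0.8 17 5.7 0 0 80 255" --pt "0.8 17 5.7 0 0 90.3 255" --pt "0.8 17 5.7 0 0 90.3 255" --pt "0.8 17 5.7 0 0 90.3 255"

```text
clock: 38.45
position: [630.2, 226.0, 228.8]
ee_rot: [0.73, 0.683, -0.0, -0.0]
contact_force: [0.2, -0.2, -0.3]
gripper_width: -0.0
```

```bash
python3 look.py wrist w23; python3 look.py side s23;python3 - <<'E'
import cv2
im=cv2.imread("pics/s23.png")[60:260,220:440];cv2.imwrite("pics/s23c.png",cv2.resize(im,None,fx=3,fy=3,interpolation=cv2.INTER_CUBIC))
E
```

```text
38.45 [630.2 226.  228.8] [ 0.59  0.46  0.13 -0.   -1.23 -2.22] -0.027048412311753645 [ 0.2 -0.2 -0.3]
38.5 [630.3 226.1 229. ] [ 0.59  0.46  0.13 -0.   -1.23 -2.22] 0.011558686152128803 [0.9 0.6 0.4]
```

View pics/w23.png

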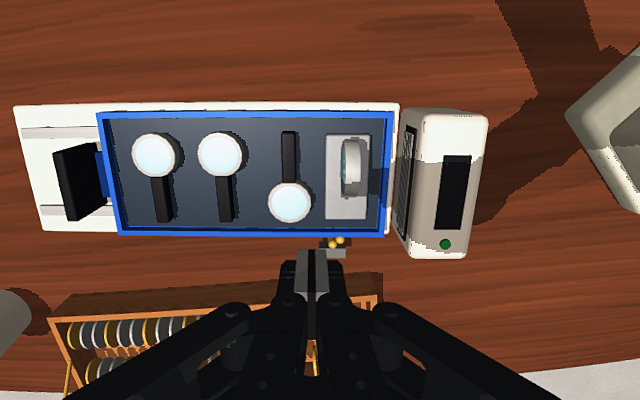

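View pics/s23c.png

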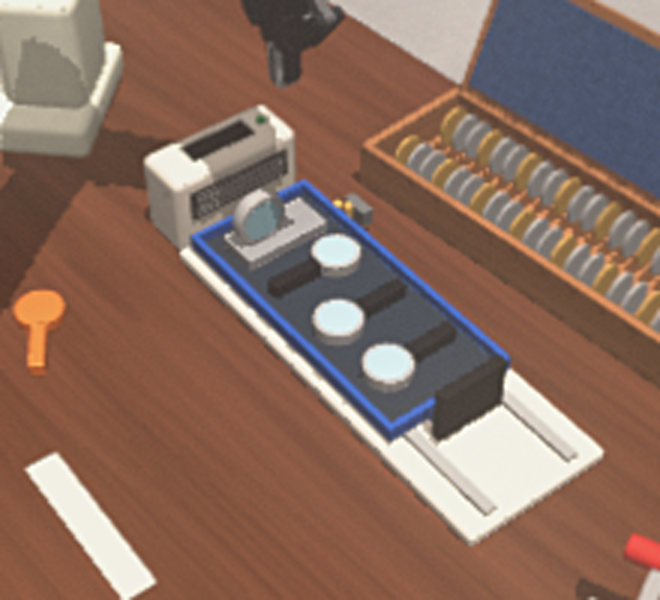

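```bash
python3 - <<'E'
from h import *
import pickle
np.set_printoptions(suppress=True,precision=1)
s=pickle.load(open("pics/w23.pkl","rb"));im=cv2.imread("pics/w23.png").astype(int);C=cloud("wrist",np.load("pics/w23.npy"),s)
z=C[...,2];ey=np.array([.0645,.998]);ex=np.array([.998,-.0645])
Y=(C[...,:2]-[620,200])@ey;X=(C[...,:2]-[620,200])@ex
h=(z>78)&(z<92)&(Y>40)&(Y<160)&(np.abs(X)<60);print("head Y pct",h.sum(),np.percentile(Y[h],[.5,2,50,98,99.5]),np.percentile(z[h],[5,50,95]))
b=(im[...,0]>150)&(im[...,2]<100)&(im[...,0]-im[...,1]>60)&(z>33)&(z<42)&(Y<120);print("rim Y pct",b.sum(),np.percentile(Y[b],[.2,1,99,99.8]))
# white base plate end
E
```

```text
head Y pct 6352 [ 55.7  57.2 136.4 159.  159.8] [80.3 85.6 88.6]
rim Y pct 4186 [-189.9 -189.1  105.7  106.3]
```

```bash
python3 - <<'E'
from h import *
import pickle
np.set_printoptions(suppress=True,precision=1)
s=pickle.load(open("pics/w23.pkl","rb"));C=cloud("wrist",np.load("pics/w23.npy"),s)
z=C[...,2];ey=np.array([.0645,.998]);ex=np.array([.998,-.0645])
Y=(C[...,:2]-[620,200])@ey;X=(C[...,:2]-[620,200])@ex
h=(z>50)&(z<92)&(Y>100)&(Y<240)&(np.abs(X)<80)
for x in range(-60,61,20):
    k=h&(np.abs(X-x)<8)
    if k.sum(): print(x,k.sum(),np.percentile(Y[k],[.5,2,5,98,99.8]))
E
```

```text
-40 1471 [118.7 119.4 120.9 176.5 178.3]
-20 1440 [116.4 116.6 117.  176.2 177.7]
0 1351 [116.2 116.4 116.7 176.5 178.6]
20 1275 [115.9 116.2 116.5 176.4 178. ]
40 1198 [115.7 115.9 116.3 176.  177.7]
60 1123 [115.5 115.8 116.1 175.8 177.8]
```

```bash
python3 - <<'E'
from h import *
s=arm.read_state();print(s["position"],todo([614.8,-226.3,220],down(109),s))
E
```

```text
[630.31294932 226.18924372 229.07788567] (array([-45.25,   1.51,   0.92]), array([ -0. ,   0. , -22.9]))
```

move_arm --pt "-5 0.2 0.3 0 0 -2 255" --pt "-10 0.3 0.6 0 0 -5 255" --pt "-15 0.5 0.9 0 0 -8 255" --pt "-20 0.7 0.9 0 0 -11 255" --pt "-25 0.9 0.9 0 0 -14 255" --pt "-30 1.1 0.9 0 0 -17 255" --pt "-35 1.3 0.9 0 0 -20 255" --pt "-40 1.5 0.9 0 0 -22.9 255" --pt "-45.2 1.5 0.9 0 0 -22.9 255" --pt "-45.2 1.5 0.9 0 0 -22.9 255" --pt "-45.2 1.5 0.9 0 0 -22.9 255"

```text
clock: 39.92
position: [614.1, -225.4, 220.1]
ee_rot: [0.581, 0.814, 0.0, -0.0]
contact_force: [-0.2, -0.1, -0.4]
gripper_width: 0.3
```

```bash
python3 look.py wrist w24; python3 look.py side s24; python3 - <<'E'
from h import *
import pickle
np.set_printoptions(suppress=True,precision=1)
s=pickle.load(open("pics/w24.pkl","rb"));im=cv2.imread("pics/w24.png").astype(int);C=cloud("wrist",np.load("pics/w24.npy"),s)
m=(im[...,2]>120)&(im[...,1]<70)&(im[...,0]<70)&(C[...,2]>80)
q=C[m];print("grip",len(q),np.percentile(q,[2,50,98],axis=0),cv2.minAreaRect(np.float32(q[:,:2])))
print(todo([614.8,-226.3,95],down(109),s))
E
```

```text
39.925 [ 614.1 -225.4  220.1] [-0.11  0.44  0.07 -0.   -1.2  -1.13] 0.266358840903107 [-0.2 -0.1 -0.4]
39.975 [ 614.3 -224.8  220.3] [-0.1   0.44  0.07 -0.   -1.2  -1.13] 0.19102125834263056 [-0.4  0.3 -0.3]
grip 1753 [[ 566.2 -263.9  105.9]
 [ 579.5 -237.8  111.7]
 [ 593.9 -212.5  113.9]] ((580.2724609375, -237.95950317382812), (18.092830657958984, 55.88471221923828), 19.01941680908203)
(array([-0.1,  0. , 12.5]), array([-0., -0., -0.]))
```

View pics/w24.png

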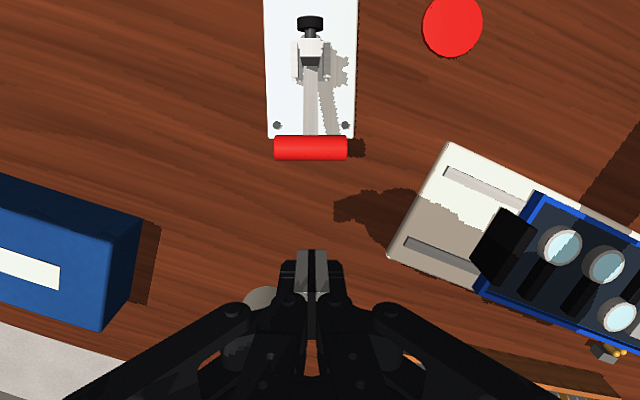

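move_arm --pt "-0.1 0 5 0 0 0 255" --pt "-0.1 0 10 0 0 0 255" --pt "-0.1 0 12.5 0 0 0 255" --pt "-0.1 0 12.5 0 0 0 255" --pt "-0.1 -1 12.5 0 0 0 255" --pt "-0.1 -2 12.5 0 0 0 255" --pt "-0.1 -3 12.5 0 0 0 255" --pt "-0.1 -4 12 0 0 0 255" --pt "-0.1 -5 11.5 0 0 0 255" --pt "-0.1 -6 11 0 0 0 255" --pt "-0.1 -6.8 11 0 0 0 255" --pt "-0.1 -7.5 11 0 0 0 255" --pt "-0.1 -8.2 11 0 0 0 255" --pt "-0.1 -8.2 11 0 0 0 255" --pt "-0.1 -4 10 0 0 0 255" --pt "-0.1 -1 6 0 0 0 255" --pt "-0.1 0 0 0 0 0 255" --pt "-0.1 0 0 0 0 0 255"

```text
clock: 42.28
position: [616.9, -227.2, 225.5]
ee_rot: [0.581, 0.814, 0.001, 0.004]
contact_force: [-0.9, -0.1, -0.5]
gripper_width: -0.5
```

```bash
python3 look.py wrist w25; python3 look.py side s25;python3 look.py top t25; python3 - <<'E'
import cv2
im=cv2.imread("pics/s25.png")[60:390,210:500];cv2.imwrite("pics/s25c.png",cv2.resize(im,None,fx=1.8,fy=1.8,interpolation=cv2.INTER_CUBIC))
E
```

```text
42.275 [ 616.9 -227.2  225.5] [-0.11  0.44  0.08  0.   -1.2  -1.13] -0.460621508751764 [-0.9 -0.1 -0.5]
42.325 [ 614.9 -226.6  222.1] [-0.11  0.44  0.07 -0.   -1.2  -1.13] 0.24295473746008106 [ 0.1 -0.3 -1.8]
42.375 [ 613.6 -226.4  219.9] [-0.11  0.44  0.07 -0.   -1.2  -1.13] -0.3509515901246591 [-0.3  0.4 -1. ]
```

View pics/w25.png

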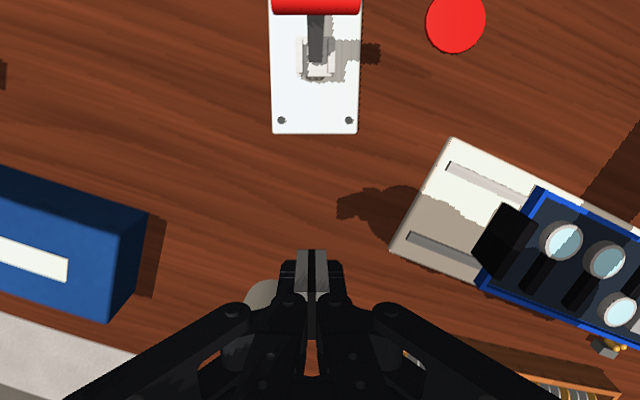

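View pics/s25c.png

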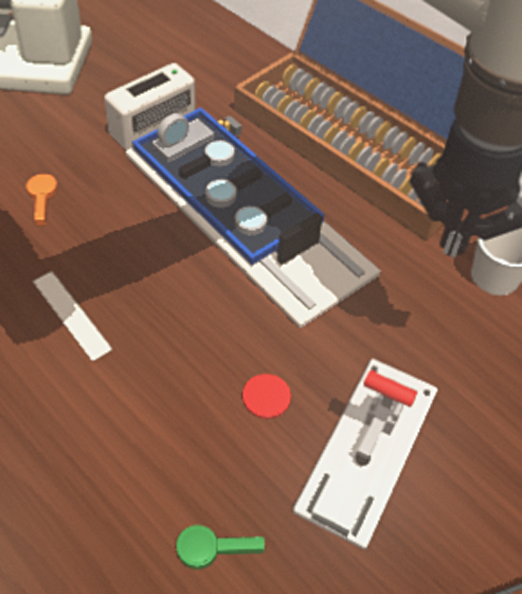

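```bash
python3 - <<'E'
from h import *
np.set_printoptions(suppress=True,precision=1)
def red(f):
    im=cv2.imread(f).astype(int);m=((im[...,2]>120)&(im[...,1]<80)&(im[...,0]<80)).astype(np.uint8)
    n,l,st,ce=cv2.connectedComponentsWithStats(m);return [(ce[i].round(1).tolist(),int(st[i,4])) for i in range(1,n) if st[i,4]>60]
for f in ["side0","s25","s24","top0","t25"]: print(f,red(f"pics/{f}.png"))
C=cloud("side",np.load("pics/s25.npy"));C2=cloud("top",np.load("pics/t25.npy"))
def blue(f,C):
    im=cv2.imread(f).astype(int);m=(im[...,0]>150)&(im[...,2]<100)&(im[...,0]-im[...,1]>60)&(C[...,2]>28)&(C[...,2]<45)&(C[...,1]>-70)
    return np.percentile(C[m],[1,99],axis=0)
print(blue("pics/s25.png",C)); print(blue("pics/side0.png",cloud("side",np.load("pics/side0.npy"))))
E
```

```text
side0 [([152.8, 207.0], 1347), ([34.5, 183.7], 282), ([107.1, 161.4], 66), ([23.1, 224.0], 1803), ([196.2, 176.0], 63), ([177.4, 185.1], 65), ([50.7, 201.8], 160), ([150.2, 240.3], 564), ([133.2, 239.2], 288), ([120.2, 242.8], 330), ([109.3, 255.6], 584), ([596.2, 242.7], 82), ([543.5, 321.7], 4042), ([623.6, 258.9], 228), ([354.2, 280.8], 206), ([425.9, 275.4], 86), ([520.2, 355.2], 979), ([285.8, 358.4], 395), ([330.9, 317.7], 81), ([275.1, 366.3], 876), ([315.2, 339.3], 231), ([631.6, 339.9], 250), ([257.7, 374.8], 381), ([512.6, 370.5], 749), ([465.2, 378.5], 341), ([353.8, 384.4], 117), ([442.5, 387.6], 335), ([486.9, 377.4], 64), ([414.5, 390.7], 228), ([247.8, 393.0], 95), ([504.6, 393.6], 412), ([383.8, 393.3], 98)]
s25 [([19.7, 224.3], 1318), ([48.2, 209.5], 286), ([10.3, 243.8], 96), ([6.6, 278.6], 596), ([622.5, 257.7], 262), ([201.0, 261.4], 195), ([553.9, 308.4], 2036), ([190.7, 266.6], 159), ([353.7, 285.1], 94), ([424.8, 278.1], 71), ([539.8, 344.1], 1791), ([499.4, 299.3], 77), ([55.1, 345.0], 1031), ([227.9, 310.3], 137), ([13.8, 364.2], 1132), ([286.7, 359.4], 325),
[... 1232 characters left out ...]
.4, 220.0], 72), ([72.0, 320.7], 142), ([606.6, 333.1], 67), ([496.5, 344.7], 294), ([487.5, 379.2], 126), ([75.9, 379.5], 94)]
t25 [([122.1, 150.1], 34357), ([526.8, 229.0], 37444), ([421.6, 77.1], 155), ([413.1, 96.8], 364), ([18.2, 99.9], 175), ([9.1, 113.2], 130), ([315.1, 112.2], 100), ([295.1, 185.0], 727), ([499.5, 208.8], 225), ([290.6, 200.6], 178), ([286.5, 232.3], 2236), ([551.3, 218.9], 177), ([544.5, 238.0], 72), ([279.4, 271.4], 195), ([281.1, 283.7], 280), ([99.8, 331.8], 7044), ([151.0, 292.9], 222), ([265.1, 307.7], 1846), ([260.6, 329.6], 669), ([550.5, 388.5], 2940), ([78.9, 390.2], 916)]
[[559.9  12.2  31.3]
 [709.3 306.5  39.1]]
[[556.1 -48.5  31.6]
 [705.6 244.1  39.2]]
```

View pics/t25.png

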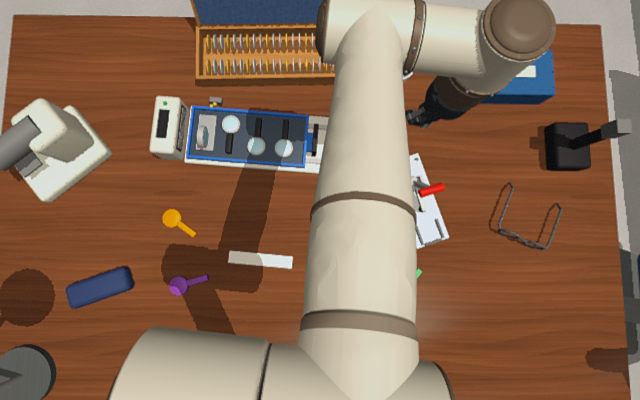

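```bash
python3 - <<'E'
from bench import arm
print(arm.job_done())
s=arm.read_state();print(s["clock"],s["contact_force"])
E
```

```text
the job is handed in; nothing more can be done
None
the job is handed in; nothing more can be done
```

The job is handed in, after about 42 s of the 210 s allowed. I threw the clamp open, stood the mount upright at the air-head end of the tray and laid the three black-handled lenses flat beside it. Then I pushed the carriage home and flipped the empty clamp shut. I saw only three lenses in the scene. No verdict was reported.

Last checks:
- **Mount and lenses:** the mount's ring top measured about 91 mm before the push, against 90 mm expected for standing on the tray floor. Lens tops measured about 42 mm, as expected for lying flat. The pictures after the push show all four still in place, side by side, with none on top of another.
- **Carriage:** it travelled about 61 mm, pressed back with 25 N (the detent takes about 8 N) and stayed put after release. The gap to the air head measured 10–12 mm against 14 mm stated. I put that down to measuring error, with the carriage at its stop. I could not read the joint directly.
- **Clamp:** the red grip is back within about 3 pixels of where it started in the side view and looks unchanged in the top view, so I take it as shut.
- **Occluder:** it looks unmoved in the last side picture. I did not measure its position.

The fixed cameras and the wrist camera disagreed by about 4–5 mm. I used the wrist camera, and it matched where the arm actually gripped and placed things.

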